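Clamp a bonded rock billet in the thin-section press

TASK

The rock billet in the white specimen tray has just been glued to its glass slide: take it out, set it slide down, square and central on the steel table of the small screw press, and wind the T-handle clockwise all the way down to its stop so that the spring foot clamps it while the glue sets. Leave the other specimens and tools where they lie, do not shove the gooseneck lamp behind the press, and let go of everything at the end.

Things in the scene. Friction and masses are not known exactly. Their poses are not given: they have to be found in the camera images.
- billet: The work: a sawn rectangular block of grey rock glued on a thin glass slide, 46 long (its x) x 26 wide (its y) x 22 mm high (its z) in all, 55 to 90 g, square edges. It lies slide down on the tray's floor, in any of the four quarters, its long side within about 55 degrees of the robot's y. Origin: centre of its underside. Its two ends are alike.
- press: Grey C-frame bench press, fixed. Origin: on the screw's axis at bench level; x points from the open front to the back; the front looks to the robot's left, within about 20 degrees. It stands to the right of the tray. Base 110 wide, 65 in front of the axis to 85 mm behind it, 20 high. Column 50 wide, 47 to 85 mm behind the axis. Front and both sides of the throat are open.
- press_table (a point): Centre of the top of the press's steel table: 60 (press x) x 40 mm (press y), 45 mm above the bench, under the foot (its plinth: 74 x 54, 32 high). The billet goes here, long side along the press's x, either end first. A gripper pointing straight down has no room below foot and head: come from the front leaning 35 to 50 degrees, holding the billet across its width near its front end.
- press_head (a point): Centre of the top of the stop boss on the press's head, on the screw's axis, 194 mm above the bench. Boss: steel, 34 mm in diameter, 14 high. Head: 50 mm wide, underside 145 and top 180 mm above the bench, reaching from the column at the back to 25 mm in front of the axis.
- tee (a joint): Turn of the T-handle, rad; it grows clockwise seen from above and winds screw and foot down 18 mm per turn, the handle going with them. 0 is the top; it starts between 0 and 2.4; at 8.0 the hub lands on the boss and it stops. It stays where it is left. Turning takes about 0.15 N m, 0.25 once the foot bears.
- tee_bar (a point): Centre of the T-handle's crossbar, on the screw's axis; x along the bar, z up. Steel bar 10 mm in diameter with black balls 18 mm in diameter, ball centres 62 mm to either side; both ends alike. Hub 28 mm in diameter, from 16 under to 14 mm over the bar's axis. The bar's axis is 233 mm above the bench at 0 and 210 mm at the stop.
- foot (a joint): How far the spring foot is pushed up into its sleeve, m: 0 hanging free, 0.010 at most; about 0.005 (some 35 N) on the billet with the handle at its stop. Foot: steel disc 26 mm in diameter on the screw's axis, its face 85 mm above the bench at handle 0 (18 mm over the billet), 78 mm at handle 2.4; above it a sleeve 23 mm in diameter goes up into the head.
- tray: White open specimen tray, fixed, 230 (its x) x 210 (its y) mm, walls 16 high and 4 thick, floor 4 thick. Origin: under its centre, z up. The billet, core stub, rough lump and offcut lie in it, one in each quarter, near (+-55, +-50) mm.
- lamp: Black gooseneck lamp behind the press, fixed. Origin: bench level at the centre of its round foot (68 in diameter); x points away from the press. The neck, 12 mm thick, rises to 130, bends 36 mm towards the press (-x), stands there from 220 to 325 mm above the bench, then loops back over the foot to a white shade, at most 470 mm high.
- lamp_neck (a point): Point on the upright part of the lamp's neck beside the T-handle's circle, 300 mm above the bench.
- core: Bystander: upright drill-core stub, round, 27 in diameter, 27 mm high. Origin under its centre.
- rough: Bystander: rough faceted rock, about 48 wide, 28 mm high. Origin under its centre.
- offcut: Bystander: thin rock offcut, 36 x 34 x 9 mm high, no slide. Origin under its centre.
- hammer: Bystander: hammer, 280 mm long, lying on the bench at the left, along the robot's x.
- loupe: Bystander: folded steel hand lens, 34 x 26 x 20 mm high, on the bench. Origin under its centre.
- brush: Bystander: small brush, 160 mm long, on the bench.
- jar: Bystander: small lidded glass jar, 48 in diameter, 50 mm high, on the bench at the back. Origin under its centre.
Mind the look-alikes: they are no part of the job. What is shaped like the billet but red is not meant. What is shaped like the press but turquoise is not meant.

How it is judged (in metres and radians):
On the way, in this order (a step that is already met when the one before it is completed fails the run):
1. the billet stands slide down, square and central on the press table, let go (horizontal distance between billet and press_table below 0.007 m and angle between the x axis of billet and the x axis of press, either way round below 0.18 rad and angle between billet's own z axis and vertical below 0.08 rad and z of billet in the frame of press_table between -0.004 and 0.004 m and contact force between the fingers and billet below 0.2 N and value of joint foot below 0.001 m), for 0.2 s.
2. the T-handle is wound down to its stop and the spring foot is pressed up by the billet (value of joint tee above 7.6 rad and value of joint foot above 0.003 m), for 0.2 s.
At the end, for the whole second after the job is handed in: The billet lies flat on the press table, its centre within 7 mm of the table's centre and its long side within 10 degrees of the press's x; the T-handle is within 0.4 rad of its stop (above 7.6), the foot is pushed up more than 3 mm; all is at rest (all of step 2 and horizontal distance between billet and press_table below 0.007 m and angle between the x axis of billet and the x axis of press, either way round below 0.18 rad and angle between billet's own z axis and vertical below 0.08 rad and z of billet in the frame of press_table between -0.004 and 0.004 m and linear speed of billet below 0.02 m/s and velocity of joint tee between -0.1 and 0.1 rad/s); the robot touches nothing.
It fails at once if a specimen in the tray other than the billet is moved more than 30 mm (distance of any of core, rough, offcut from where it was at the start of the episode above 0.03 m).
It fails at once if the hammer, loupe, brush or jar is moved more than 30 mm (distance of any of hammer, loupe, brush, jar from where it was at the start of the episode above 0.03 m).
It fails at once if the lamp is shoved (more than 20 N) (contact force between any of the arm, the fingers and lamp above 20 N).
It also fails if it takes over 70 s, if anything falls off the work surface, if the arm or the gripper's body presses on something with over 40 N, if the wrist force passes 120 N, or if a joint passes its speed limit or range.

ROBOT

A 6-joint arm with a two-finger parallel gripper is mounted at the origin on the work surface. World frame = base frame: x ahead of the robot, y to its left, z up, the work surface at z = 0. Lengths are in mm, angles in rad, forces in N, time in s.
With the tool pointing down it reaches from about 275 to 1000 mm from the base axis. Payload 8.4 kg.
Tool frame: the origin (TCP) lies at the very end of the fingers, on their centre line; the grasp point (between the pads) lies 19 mm behind it; z points along the fingers, y is the line along which they close (so a half turn about z gives the same grasp; the last joint's range is limited). The gripper opens to 85 mm and grips with 20 to 120 N. Pads are 22 mm wide; open, the fingers measure 114 mm over their backs; the gripper's body (76 mm by 85 mm) begins 54 mm behind the grasp point. The pads swing forward as they close: fully open they stand 13 mm farther back than shut.
Start: joints at [1.212, 0.353, 1.633, -0, 1.155, -0.002], TCP at [218.297, 585.64, 231.281] pointing down, gripper open.
Joint ranges: [-2.63, 2.63], [-0.92, 2.1], [0.06, 2.66], [-1.3, 4.44], [0, 2.69], [-3.02, 3.02]. Speed limits (rad/s): [2.22, 2.22, 2.79, 3.14, 3.14, 3.14].

INTERFACE

Orientations are given as [roll, pitch, yaw] about the fixed x, y, z axes, in that order (R = Rz(yaw) Ry(pitch) Rx(roll)).
In Python, from rig import r, vision gives the robot as it stands. The module is installed in compiled form; this text tells all that it offers.
- The arm moves only by the tool play_rows, never from a script. Its argument "steps" is a list of rows, each an object with "delta_pos": the shift along the tool's x, y, z in cm, a list of three; "yaw": the turn about the tool's z in rad; "jaw": the opening in per cent of the stroke, from 0 (shut) to 100 (fully open). A call has exactly 8 rows; each row is the pose to reach, as a shift and turn from the pose commanded when the call began, along the tool's axes at that moment; what a row does not reach only later rows make up. A row lasts 1/10 s, in which the tool goes at most 50 mm and 8.59 degrees, less where a joint would pass 70% of its speed; a pose out of reach is approached as far as the arm can. A call with a gripper value outside its range is refused whole. The fingers move at their own pace and stop on an object; "grip_force" is the grip in N (left out, the last holds). Time passes only in rows, so rows that repeat a pose let the fingers close, or fill a call up. It gives the time, the measured TCP pose, the force, the opening and the grip force at its end, in the units of the state.
- r.sense(): the state, without advancing time (a new reading comes with each control period).
- vision.grab_frame(name): name is "scene" or "side" or "wrist"; returns (picture, depth): 420x560x3 uint8, red, green, blue; 420x560 float32, mm along the optical axis (not along the pixel's ray), 0 where there is no reading.
- vision.calibration(name): a dict with "mtx" (3x3 intrinsics, pixels), "extrinsics" (4x4, takes a point from camera to world coordinates). Camera axes: x right, y down, z forward; pixel columns grow to the right and rows downward; lengths in mm; the calibration is good to about 2 mm. The wrist camera is an equidistant fisheye: a pixel r from the principal point sees the ray r / f radians off the axis. A picture is of the moment at which its call begins: read the wrist's pose just before it. calibration takes no time and is no camera call; for the wrist camera it gives the pose at the moment of the call.
- r.sign_off(): hands the job in; it is judged then, once.
Trained networks look in the newest picture that a camera, given by its name, has taken for a name from the list of things; names that differ only in an ending like _2 or _b are one class to them, and where a whole thing is asked for, a point or a joint stands for the part that bears it (a point fixed in the world has none). Each returns a list of dicts, best first, with "conf" (0 to 1); they miss things now and then, are a little off and sometimes report something else, mostly with a low value. They report only what shows in the picture. A call takes as long as a camera call. They do not tell look-alikes from the thing itself.
- vision.cut_out(camera, thing): "region" (420x560 bool, what is visible of it) and "uv" ([column, row] in pixels, amid what is visible of it).
- vision.landmark_of(camera, thing): "uv" ([column, row] in pixels: a listed point, or the origin of a listed thing).
The state is a dict: "clock": time; "qpos": joint angles; "qvel": joint speeds; "joint_efforts": joint torques, N m; "eef_pos": TCP position; "tcp_rot": TCP orientation; "contact_force": force on the tool from outside, world axes, zero at the start; "wrist_torque": the same for the moment, N m; "opening": opening from 0.0 (shut) to 1.0 (fully open); "grasp_force": force on a finger pad.
Only numpy, scipy, OpenCV 4.12 (cv2) and the standard library are available. Lean on these libraries where they do the work, as an engineer would, in place of code of your own. Each camera call takes 0.05 s, during which the arm holds its last target. There are 200 camera calls.

## Working session

There is one attempt and no reset: what is moved stays moved. The work goes in short steps, Python scripts to look and compute and a tool call to move; the robot and the scene stay as the last step left them, time stands still between calls to the robot, and variables do not carry over. Pictures are saved under pics/ and viewed, at most 10 in all, crops included, and the job is handed in when it is done.

Besides the shell and the picture viewer there is one more tool, called after "Emit:" as name(argument=value, ...), one argument or row to a line, values as JSON. play_rows: Moves the arm, as the interface text tells. Its arguments: {"type":"object","properties":{"steps":{"type":"array"},"grip_force":{"type":"number"}},"required":["steps"]}

```bash
mkdir -p pics; python3 - <<'E'
from rig import r, vision
import cv2,numpy as np
print(r.sense())
for c in("scene","side"):
    p,d=vision.grab_frame(c); cv2.imwrite(f"pics/{c}0.png",p[:,:,::-1]); np.save(f"{c}_d.npy",d); np.save(f"{c}_p.npy",p)
    k=vision.calibration(c); print(c,k["mtx"],k["extrinsics"])
    for t in("billet","press","press_table","press_head","tee_bar","tray","lamp","lamp_neck","core","rough","offcut"):
        print(t,[(round(x["conf"],2),np.round(x["uv"]).tolist()) for x in vision.landmark_of(c,t)[:3]])
E
```

```text
{'clock': 0.0, 'qpos': array([ 1.21160572e+00,  3.53619226e-01,  1.63417097e+00, -1.72840984e-05,
        1.15519777e+00, -2.38723842e-03]), 'qvel': array([ 5.19113944e-06, -7.06922994e-04,  1.04442177e-04, -1.06575176e-03,
        1.39285789e-03, -1.19120271e-03]), 'joint_efforts': array([-5.09392703e-03, -6.05240107e+01, -3.42066514e+01, -4.03397289e-04,
        9.28765250e-03, -2.09742257e-05]), 'eef_pos': array([218.12385382, 585.17327825, 230.56398637]), 'tcp_rot': array([-3.14019730e+00,  1.24720422e-05,  2.78479628e+00]), 'contact_force': array([ 0.23270015, -0.29133464, -0.88765691]), 'wrist_torque': array([ 0.00337117,  0.01840067, -0.03891719]), 'grasp_force': 0.0, 'opening': 0.9988637075646202}
scene [[379.82402902   0.         272.37194302]
 [  0.         379.82402902 212.73154049]
 [  0.           0.           1.        ]] [[-6.94556938e-01  6.09314702e-01 -3.82526148e-01  9.26660858e+02]
 [ 7.19327011e-01  5.97480007e-01 -3.54381563e-01  4.05324801e+02]
 [ 1.26218293e-02 -5.21299564e-01 -8.53280408e-01  1.03807149e+03]
 [ 0.00000000e+00  0.00000000e+00  0.00000000e+00  
[... 767 characters left out ...]
989e-01  7.11498117e-01 -5.04877220e+02]
 [-1.79535643e-02 -7.92048473e-01 -6.10194138e-01  6.97261235e+02]
 [ 0.00000000e+00  0.00000000e+00  0.00000000e+00  1.00000000e+00]]
billet [(0.65, [258.0, 258.0]), (0.55, [207.0, 288.0])]
press [(0.85, [323.0, 340.0])]
press_table [(0.88, [323.0, 324.0]), (0.83, [234.0, 408.0]), (0.52, [205.0, 206.0])]
press_head [(0.93, [222.0, 358.0]), (0.91, [324.0, 272.0])]
tee_bar [(0.85, [328.0, 258.0]), (0.71, [218.0, 345.0]), (0.27, [241.0, 318.0])]
tray [(0.76, [273.0, 245.0])]
lamp [(0.56, [385.0, 392.0])]
lamp_neck [(0.68, [394.0, 266.0])]
core [(0.66, [286.0, 230.0])]
rough [(0.73, [245.0, 237.0]), (0.24, [383.0, 390.0])]
offcut [(0.63, [297.0, 252.0])]
```

View pics/scene0.png

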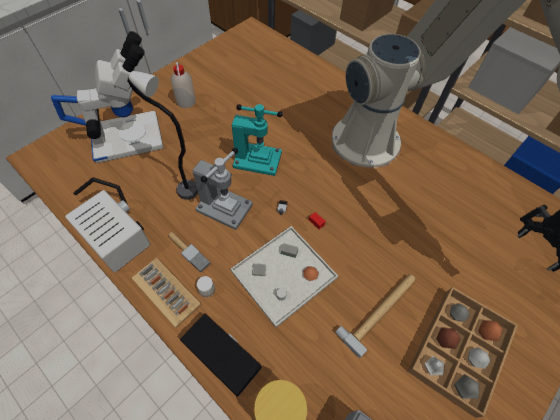

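View pics/side0.png

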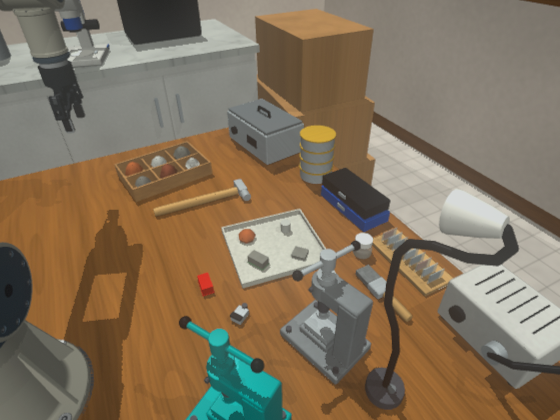

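The billet candidates in scene are (289,251), grey and in the tray, and (318,220), red and on the bench. The grey one in the tray (side 258,258) fits the description. For the press, the grey one at scene (225,205) and side (323,330) is meant; the turquoise one is not. I'll confirm with one crop and measure.

```bash
cat > h.py <<'E'
from rig import r, vision
import cv2,numpy as np
from scipy.spatial.transform import Rotation as Ro
def cloud(c,d,K=None):
    k=vision.calibration(c); M=k["mtx"]; E=k["extrinsics"]
    v,u=np.indices(d.shape)
    P=np.stack([(u-M[0,2])/M[0,0]*d,(v-M[1,2])/M[1,1]*d,d],-1)@E[:3,:3].T+E[:3,3]
    P[d<=0]=np.nan
    return P
def ray(c,uv):
    k=vision.calibration(c); M=k["mtx"]; E=k["extrinsics"]
    w=E[:3,:3]@np.array([(uv[0]-M[0,2])/M[0,0],(uv[1]-M[1,2])/M[1,1],1]); return E[:3,3],w/np.linalg.norm(w)
def atz(c,uv,z):
    o,w=ray(c,uv); return o+w*(z-o[2])/w[2]
def tri(a,b):
    A=0;B=0
    for o,w in(a,b):
        Q=np.eye(3)-np.outer(w,w);A=A+Q;B=B+Q@o
    p=np.linalg.solve(A,B); return p,np.linalg.norm((np.eye(3)-np.outer(a[1],a[1]))@(p-a[0]))
E
python3 - <<'E'
from h import *
np.set_printoptions(precision=1,suppress=True)
for n,s,t in(("table",(225,202),(323,324)),("head",(222,174),(324,272)),("bar",(222,165),(328,258)),("neck",(179,129),(394,266)),("lamp",(188,189),(385,392)),("press",(226,210),(323,340)),("tray",(284,276),(273,245))):
    print(n,*tri(ray("scene",s),ray("side",t)))
print("lamp atz",atz("scene",(188,189),0),atz("side",(385,392),0))
for c,near in(("scene",(289,251)),("side",(258,258))):
    P=cloud(c,np.load(c+"_d.npy"))
    vision.grab_frame(c)
    for thing,nr in(("billet",near),("core",None),("rough",None),("offcut",None),("loupe",None),("brush",None),("jar",None)):
        L=vision.cut_out(c,thing)
        if nr is not None: L=[x for x in L if np.hypot(*(np.array(x["uv"])-nr))<15]
        if not L: print(c,thing,"none");continue
        Q=P[L[0]["region"]]; Q=Q[np.isfinite(Q[:,0])]
        print(c,thing,round(L[0]["conf"],2),len(Q),np.median(Q,0),"zpc",np.percentile(Q[:,2],[5,50,95]))
        if thing=="billet":
            T=Q[Q[:,2]>20]; print(" top rect",len(T),cv2.minAreaRect(T[:,:2].astype(np.float32)),T.mean(0))
im=[]
for c,(u,v) in(("scene",(265,210)),("side",(285,285))):
    p=np.load(c+"_p.npy")[v-95:v+95,u-60:u+66]; im.append(cv2.resize(p,None,fx=3.1,fy=3.1,interpolation=cv2.INTER_CUBIC))
cv2.imwrite("pics/crop.png",np.hstack(im)[:,:,::-1])
# press slices
A=np.vstack([cloud(c,np.load(c+"_d.npy")).reshape(-1,3) for c in("scene","side")])
t,_=tri(ray("scene",(225,202)),ray("side",(323,324)))
A=A[np.hypot(*(A[:,:2]-t[:2]).T)<115]
for lo,hi in((14,26),(26,38),(40,50),(174,186),(188,200),(200,245)):
    S=A[(A[:,2]>lo)&(A[:,2]<hi)]; print(lo,hi,len(S),cv2.minAreaRect(S[:,:2].astype(np.float32)) if len(S)>4 else "",S.mean(0) if len(S) else"")
np.save("press.npy",A)
E
```

```text
table [ 555.2 -139.7   43.7] 1.0074117260370568
head [ 552.4 -133.6  190.3] 1.8645736043522518
bar [ 551.8 -135.1  227.5] 2.41663728827079
neck [ 582.7 -251.3  302.7] 1.0789367879957872
lamp [ 592.9 -288.     3.8] 0.9328085535358202
press [ 555.5 -143.    -7.2] 0.12310159460911449
tray [589.4 148.9  -2.6] 2.855200225506178
lamp atz [ 591.  -289.9    0. ] [ 595.4 -287.4    0. ]
scene billet 0.72 160 [531.2 107.3  25.7] zpc [ 7.8 25.7 29.2]
 top rect 127 ((527.9659423828125, 107.06886291503906), (25.331308364868164, 45.54053497314453), 26.37278938293457) [528.8 107.2  26. ]
scene core 0.73 5116 [596.8 149.1   4.7] zpc [ 1.   4.7 16. ]
scene rough 0.54 164 [542.4 202.   26.5] zpc [15.9 26.5 33.5]
scene offcut 0.69 143 [633.   85.7  12.9] zpc [ 6.3 12.9 16.5]
scene loupe none
scene brush 0.91 548 [739.3 -83.2  18.1] zpc [ 1.6 18.1 22.2]
scene jar 0.58 161 [541.2 202.3  26.6] zpc [16.3 26.6 33.5]
side billet none
side core 0.5 113 [637.3 175.   27. ] zpc [ 8.8 27.  32.1]
side rough 0.56 171 [529.2 189.4  24.1] zpc [10.  24.1 31.3]
side offcut 0.51 163 [627.6  79.9  11.8] zpc [ 6.4 11.8 14
[... 310 characters left out ...]
.7   19.7]
26 38 560 ((555.6310424804688, -155.07183837890625), (95.5726318359375, 139.38133239746094), 16.927549362182617) [ 548.7 -159.8   31.3]
40 50 817 ((560.7220458984375, -166.05880737304688), (55.35877990722656, 116.37702178955078), 15.245176315307617) [ 551.4 -151.6   44.6]
174 186 1518 ((560.1924438476562, -168.74412536621094), (52.764793395996094, 109.95478820800781), 17.098905563354492) [ 560.7 -180.9  179.4]
188 200 250 ((551.6761474609375, -140.28512573242188), (36.35857391357422, 34.53141784667969), 58.71595764160156) [ 549.1 -142.4  193.6]
200 245 1081 ((571.7144775390625, -160.36245727539062), (118.22720336914062, 152.3026123046875), 44.09954833984375) [ 549.8 -145.3  231.9]
```

View pics/crop.png

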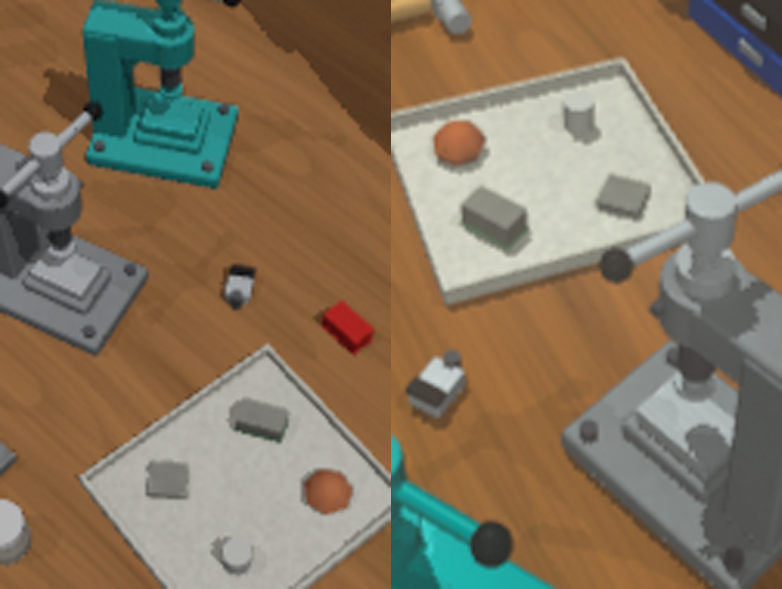

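The crop shows the grey billet with its green-edged slide in the tray (crop ~(258,418)), and the grey press left of the turquoise one. The red block is off the tray. The moves have no tilt, so I need the gripper and arm profile and the head's outline to plan a vertical approach.

```bash
python3 - <<'E'
from h import *
np.set_printoptions(precision=1,suppress=True,linewidth=150)
s=r.sense(); R=Ro.from_euler("xyz",s["tcp_rot"]).as_matrix(); t=s["eef_pos"]
A=np.vstack([cloud(c,np.load(c+"_d.npy")).reshape(-1,3) for c in("scene","side")])
Q=(A-t)@R; Q=Q[(np.hypot(Q[:,0],Q[:,1])<130)&(Q[:,2]<20)]
for z in range(0,-340,-15):
    q=Q[(Q[:,2]<=z)&(Q[:,2]>z-15)]
    if len(q)>3: print(-z,len(q),"x",np.percentile(q[:,0],[2,98]),"y",np.percentile(q[:,1],[2,98]))
a=np.radians(16.7); X=np.array([np.sin(a),-np.cos(a)]);Y=np.array([np.cos(a),np.sin(a)])
ax=np.array([551.7,-140.])
P=np.load("press.npy"); B=np.c_[(P[:,:2]-ax)@X,(P[:,:2]-ax)@Y,P[:,2]]
h=B[(B[:,2]>150)&(B[:,2]<186)]
for y in range(-30,30,6):
    q=h[(h[:,1]>=y)&(h[:,1]<y+6)]
    if len(q): print("head y",y,"front x",np.percentile(q[:,0],[1,3]))
b=B[(B[:,2]>215)&(np.hypot(B[:,0],B[:,1])<75)]
print("bar",len(b),b[:,2].max(),np.percentile(b[:,2],[50]))
o=b[np.hypot(b[:,0],b[:,1])>40]; m=np.arctan2(o[:,1],o[:,0]); print("bar angle in press frame deg",np.degrees(np.angle(np.mean(np.exp(2j*m)))/2))
for sgn in(1,-1):
    c=o[(o[:,0]*sgn>0)]; print(sgn,len(c),c.mean(0) if len(c) else"", np.hypot(c[:,0],c[:,1]).max() if len(c) else "")
E
```

```text
0 11 x [-8.3  9.1] y [-48.9  46.6]
15 156 x [-12.1  11.7] y [-58.3  52.9]
30 174 x [-13.1  11.1] y [-59.2  53.9]
45 139 x [-13.5  10.3] y [-66.   49.4]
60 323 x [-16.7  12.3] y [-76.   64.3]
75 387 x [-18.6  10.6] y [-74.   63.7]
90 405 x [-20.3  11.2] y [-72.4  59.7]
105 387 x [-18.5  11.1] y [-71.2  18.5]
120 171 x [-37.8  25.3] y [-39.9   4.1]
135 308 x [-38.2  28.8] y [-39.3   1.2]
150 261 x [-35.9  29. ] y [-40.    2.1]
165 247 x [-35.6  32.8] y [-38.9   8.8]
180 177 x [-38.7  28.9] y [-42.8  -1.3]
195 268 x [-38.9  34. ] y [-42.7   5.8]
210 252 x [-37.5  30.4] y [-41.4   1.7]
225 257 x [-37.1  30.6] y [-40.9  -0. ]
240 264 x [-37.3  29.2] y [-40.9   3. ]
255 279 x [-37.2  30.1] y [-41.3   1.2]
270 285 x [-37.4  30.5] y [-41.    2.1]
285 321 x [-59.3  45.3] y [-43.6  -0.6]
300 444 x [-63.4  53.4] y [-47.1   6.5]
315 190 x [-61.6  46.1] y [-75.1 -32.4]
head y -30 front x [-13.6 -10.9]
head y -24 front x [-14.8 -12.5]
head y -18 front x [-19.1 -16.5]
head y -12 front x [-23.  -21.3]
head y -6 front x [-23.8 -23.3]
head y 0 front x [-24.9 -23.9]
head y 6 front x [-23.9 -22.8]
head y 12 front x [-20.9 -19.1]
head y 18 front x [-17.9 -16.5]
head y 24 front x [-8.7 -7.3]
bar 1006 246.18834996840553 [232.3]
bar angle in press frame deg 79.470649801295
1 166 [ 11.6  54.6 231.7] 72.07883174619055
-1 193 [ -9.3 -57.2 231.8] 72.0999066776777
```

```bash
python3 - <<'E'
from h import *
np.set_printoptions(precision=1,suppress=True,linewidth=150)
s=r.sense(); R=Ro.from_euler("xyz",s["tcp_rot"]).as_matrix(); t=s["eef_pos"]
for c in("scene","side"):
    A=cloud(c,np.load(c+"_d.npy")).reshape(-1,3)
    Q=(A-t)@R; Q=Q[(np.hypot(Q[:,0],Q[:,1])<95)&(Q[:,2]<5)]
    print(c,len(Q))
    for z in range(0,-140,-6):
        q=Q[(Q[:,2]<=z)&(Q[:,2]>z-6)]
        if len(q)>3: print(-z,len(q),"x",q[:,0].min(),q[:,0].max(),"y",q[:,1].min(),q[:,1].max())
P=np.load("press.npy"); h=P[np.hypot(*(P[:,:2]-[551.7,-140]).T)<9]; h=h[h[:,2]>225]; print("hub top",len(h),np.median(h[:,2]),np.percentile(h[:,2],[10,90]))
w,_=vision.grab_frame("wrist"); cv2.imwrite("pics/w0.png",w[:,:,::-1])
p=np.load("side_p.npy")[0:140,20:120]
cv2.imwrite("pics/grip.png",np.hstack([cv2.resize(p,(400,560),interpolation=cv2.INTER_CUBIC),cv2.resize(w,(400,560))])[:,:,::-1])
E
```

```text
scene 1126
12 11 x -11.155751972708195 5.154028537459423 y -50.03548183513554 48.522894643880754
18 22 x -13.10573507546469 6.871835458035145 y -54.49371521163671 52.57105843020632
24 30 x -12.088982296574734 12.375392980533466 y -56.393494748641935 55.604180490045124
30 28 x -14.189037089628595 6.643942558842449 y -56.433791873738706 54.98538798039179
36 27 x -13.887739970603665 -0.5952212543985065 y -56.72012354626568 55.3188408462506
42 25 x -14.941522988088241 3.6830067039835854 y -56.54231406612585 52.086272431633276
48 15 x -12.521864464602565 -5.862088381877358 y -59.24935823861002 47.917342007261674
54 29 x -14.743858728561442 10.154742620278768 y -68.81270935535429 48.97584439140515
60 75 x -14.913130728959267 9.869098852842138 y -73.07412023157323 42.350550384387226
66 46 x -17.352746537292575 10.589000379889454 y -73.96342335912504 37.51921862055639
72 76 x -18.467239383323257 13.304918369782369 y -72.83976396952504 36.13060958983262
78 98 x -19.028933758192828 6.7867628688033195 y -72.4134079002007 31.476036045160857
84 63 x -19.959500871225277 -8.806800777852018 y -71.54
[... 1973 characters left out ...]
501783305 y -73.56789704726691 68.1433221680424
102 95 x -18.477696789836543 12.029856476024133 y -74.29132493377841 69.05345870583571
108 76 x -13.123181306686613 13.201310952828727 y -72.54284090487504 26.52927790125258
114 74 x -11.068152791271066 13.120271726142263 y -72.00274126579832 7.005121803076094
120 29 x -10.416901899490412 12.059573221809304 y -40.395041683936554 -19.188097598230588
126 60 x -35.57335311012056 28.11637953052578 y -40.01054594004455 1.8424436600596568
132 80 x -36.12260876511578 32.629271332382324 y -40.78486769418052 5.292547594253689
138 80 x -36.78887229056635 32.658268408649775 y -41.98587429250989 7.497457349861588
hub top 93 241.64552183707747 [240.5 243.2]
```

View pics/grip.png

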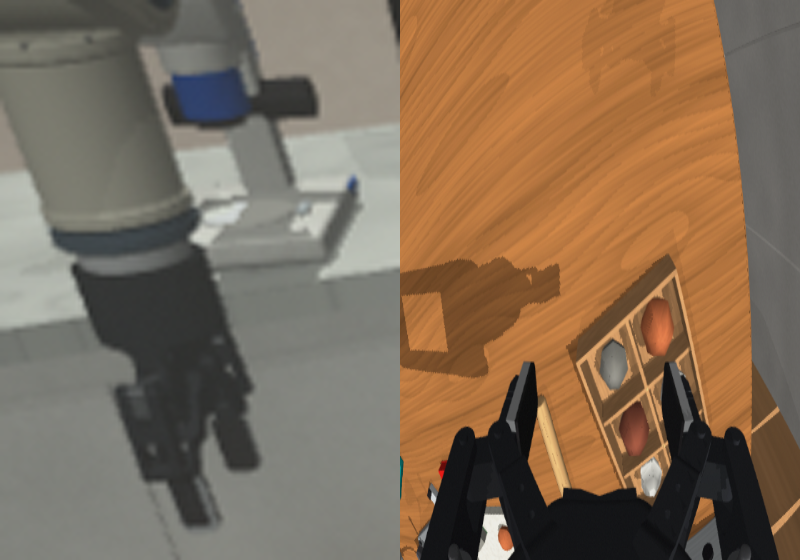

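The gripper is a slim 2F-85. The wide body starts about 122 mm above the TCP and the finger knuckles stick out to about 75 mm. The head's front is round, the T-bar lies almost across the press (79° from press x), and tee is about 1.8.

With the tool kept vertical:
1. Pre-wind half a turn, which lowers the foot to about 4 mm over the billet so it can't tip off, with the bar still out of the way.
2. Set the billet on the front of the table, held by its front end.
3. Push it home with a finger's back.

```bash
cat >> h.py <<'E'
AX=np.array([551.7,-140.]); PX=np.array([np.sin(np.radians(16.7)),-np.cos(np.radians(16.7))]); PY=np.array([-PX[1],PX[0]])
def pf(x,y): return AX+PX*x+PY*y       # press frame -> world xy
def st():
    s=r.sense(); print("t %.2f"%s["clock"],"tcp",np.round(s["eef_pos"],1),"yaw %.1f"%np.degrees(s["tcp_rot"][2]),"F",np.round(s["contact_force"],1),"open %.3f g %.1f"%(s["opening"],s["grasp_force"]),"q6 %.2f"%s["qpos"][5]); return s
def go(*targets,cur=None):
    """each target (x,y,z,yawdeg): print delta cm in tool axes and yaw (positive clockwise from above)"""
    s=st() if cur is None else cur
    R=Ro.from_euler("xyz",s["tcp_rot"]).as_matrix()
    for x,y,z,w in targets:
        d=R.T@(np.array([x,y,z])-s["eef_pos"])/10
        print("delta",np.round(d,2).tolist(),"yaw",round(float(np.radians((np.degrees(s["tcp_rot"][2])-w+180)%360-180)),3))
E
python3 -c "
from h import *
go((551.7,-140,290,186.2),(551.7,-140,218,186.2))"
```

```text
t 2.05 tcp [218.3 585.7 231.3] yaw 159.6 F [-0.2  0.  -1. ] open 0.994 g 0.0 q6 -0.00
delta [-56.59, -56.35, -5.88] yaw -0.465
delta [-56.59, -56.35, 1.32] yaw -0.465
```

Emit:
play_rows(
  steps=[
    {"delta_pos": [-3, -3, -4], "yaw": 0, "jaw": 100},
    {"delta_pos": [-6.5, -6.5, -5.9], "yaw": -0.05, "jaw": 100},
    {"delta_pos": [-10, -10, -5.9], "yaw": -0.1, "jaw": 100},
    {"delta_pos": [-13.5, -13.5, -5.9], "yaw": -0.16, "jaw": 100},
    {"delta_pos": [-17, -17, -5.9], "yaw": -0.22, "jaw": 100},
    {"delta_pos": [-20.5, -20.5, -5.9], "yaw": -0.28, "jaw": 100},
    {"delta_pos": [-24, -24, -5.9], "yaw": -0.34, "jaw": 100},
    {"delta_pos": [-27.5, -27.5, -5.9], "yaw": -0.4, "jaw": 100},
  ],
)

```text
clock: 2.85
eef_pos: [377.4, 236.5, 290.6]
tcp_rot: [3.141, 0.001, -3.095]
contact_force: [1.9, 0.6, -0.9]
opening: 1.001
grasp_force: 0.0
```

```bash
python3 -c "
from h import *
go((551.7,-140,290,186.2),(551.7,-140,218,186.2))"
```

```text
t 2.85 tcp [377.4 236.5 290.6] yaw -177.4 F [ 1.9  0.6 -0.9] open 1.001 g 0.0 q6 -1.06
delta [-15.67, -38.41, 0.06] yaw -0.062
delta [-15.67, -38.41, 7.26] yaw -0.062
```

Emit:
play_rows(
  steps=[
    {"delta_pos": [-1.5, -3.7, 0], "yaw": -0.03, "jaw": 100},
    {"delta_pos": [-3.1, -7.5, 0], "yaw": -0.06, "jaw": 100},
    {"delta_pos": [-4.7, -11.5, 0], "yaw": -0.06, "jaw": 100},
    {"delta_pos": [-6.3, -15.5, 0], "yaw": -0.06, "jaw": 100},
    {"delta_pos": [-7.9, -19.5, 0], "yaw": -0.06, "jaw": 100},
    {"delta_pos": [-9.5, -23.5, 0], "yaw": -0.06, "jaw": 100},
    {"delta_pos": [-11.1, -27.5, 0], "yaw": -0.06, "jaw": 100},
    {"delta_pos": [-12.7, -31.5, 0], "yaw": -0.06, "jaw": 100},
  ],
)

```text
clock: 3.65
eef_pos: [518.0, -72.8, 290.5]
tcp_rot: [-3.142, 0.001, -3.039]
contact_force: [0.7, 0.1, 0.6]
opening: 0.999
grasp_force: 0.0
```

Emit:
play_rows(
  steps=[
    {"delta_pos": [-1.5, -3.5, 0], "yaw": 0, "jaw": 100},
    {"delta_pos": [-2.8, -6.4, 0], "yaw": 0, "jaw": 100},
    {"delta_pos": [-2.8, -6.4, 0], "yaw": 0, "jaw": 100},
    {"delta_pos": [-2.8, -6.4, 0], "yaw": 0, "jaw": 100},
    {"delta_pos": [-2.8, -6.4, 0], "yaw": 0, "jaw": 100},
    {"delta_pos": [-2.8, -6.4, 0], "yaw": 0, "jaw": 100},
    {"delta_pos": [-2.8, -6.4, 0], "yaw": 0, "jaw": 100},
    {"delta_pos": [-2.8, -6.4, 0], "yaw": 0, "jaw": 100},
  ],
)

```text
clock: 4.45
eef_pos: [551.9, -131.1, 290.5]
tcp_rot: [-3.142, 0.0, -3.038]
contact_force: [-0.3, 0.4, -0.3]
opening: 1.001
grasp_force: 0.0
```

```bash
python3 - <<'E'
from h import *
go((551.7,-140,290,186.2),(551.7,-140,218,186.2))
w,d=vision.grab_frame("wrist"); cv2.imwrite("pics/w1.png",w[:,:,::-1])
k=vision.calibration("wrist");print(k["mtx"])
for t in("press_head","tee_bar","press_table"): print(t,[(round(x["conf"],2),np.round(x["uv"]).tolist()) for x in vision.landmark_of("wrist",t)[:3]])
E
```

```text
t 4.45 tcp [ 551.9 -131.1  290.5] yaw -174.0 F [-0.3  0.4 -0.3] open 1.001 g 0.0 q6 -1.91
delta [0.11, -0.88, 0.05] yaw -0.004
delta [0.11, -0.88, 7.25] yaw -0.004
[[325.1922621    0.         279.04063071]
 [  0.         325.1922621  209.1427433 ]
 [  0.           0.           1.        ]]
press_head [(0.62, [266.0, 213.0])]
tee_bar [(0.93, [266.0, 227.0]), (0.18, [269.0, 212.0])]
press_table [(0.7, [270.0, 173.0]), (0.22, [356.0, 306.0])]
```

View pics/w1.png

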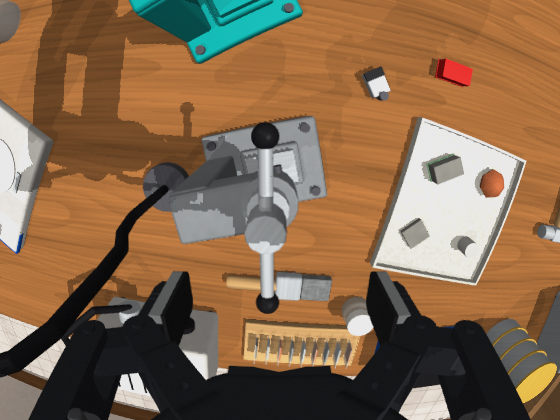

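The wrist view shows the bar running from ball (265,135) to ball (267,302), the hub near (266,227), and the tray and billet (444,168) on the right. I'll refine the axis from the two balls.

```bash
cat >> h.py <<'E'
def wray(uv,k=None):
    k=k or vision.calibration("wrist"); M=k["mtx"]; E=k["extrinsics"]
    a=np.array([(uv[0]-M[0,2])/M[0,0],(uv[1]-M[1,2])/M[1,1]]); th=np.hypot(*a)
    w=np.r_[a/max(th,1e-9)*np.sin(th),np.cos(th)]; return E[:3,3],E[:3,:3]@w
def watz(uv,z,k=None):
    o,w=wray(uv,k); return (o+w*(z-o[2])/w[2])
E
python3 - <<'E'
from h import *
np.set_printoptions(precision=1,suppress=True)
w=cv2.imread("pics/w1.png")
def ball(u,v):
    c=w[v-18:v+18,u-18:u+18].max(2)<45
    n,l,s,ce=cv2.connectedComponentsWithStats(c.astype(np.uint8)); i=1+np.argmax(s[1:,4]); return ce[i]+[u-18,v-18],s[i]
for z in(226,228,230):
    a,b=[watz(ball(*p)[0],z) for p in((265,135),(267,300))]
    print(z,a,b,"mid",(a+b)/2,"len",np.linalg.norm(a-b),"ang",np.degrees(np.arctan2(*(b-a)[[1,0]])))
print(ball(265,135),ball(267,300))
# table corners / billet in the wrist view
for n,uv in(("table",(270,173)),):
    print(n,watz(uv,45))
L=[x for x in vision.cut_out("wrist","billet")]; print([(x["conf"],x["uv"]) for x in L])
for x in L:
    if abs(x["uv"][0]-445)<20:
        m=x["region"]; c=cv2.findContours(m.astype(np.uint8),0,1)[0]; c=max(c,key=len)[:,0]
        print(cv2.minAreaRect(np.array([watz(p,26)[:2] for p in c],np.float32)))
E
```

```text
226 [ 489.1 -148.3  226. ] [ 615.9 -135.3  226. ] mid [ 552.5 -141.8  226. ] len 127.4852016232821 ang 5.866505817581889
228 [ 488.8 -148.3  228. ] [ 614.4 -135.4  228. ] mid [ 551.6 -141.8  228. ] len 126.25577976674869 ang 5.866505817581905
230 [ 488.6 -148.2  230. ] [ 613.  -135.4  230. ] mid [ 550.8 -141.8  230. ] len 125.02635791021538 ang 5.86650581758189
(array([264.6, 135.4]), array([  5,   6,  27,  25, 544], dtype=int32)) (array([267. , 303.8]), array([  8,  12,  22,  19, 282], dtype=int32))
table [ 554.7 -143.4   45. ]
[(0.89, [446.2, 166.0]), (0.85, [452.7, 72.2])]
((522.5390014648438, 99.03034210205078), (35.525108337402344, 54.614864349365234), 28.249937057495117)
((388.6040344238281, 87.656982421875), (59.26185989379883, 31.912338256835938), 88.45765686035156)
```

Emit:
play_rows(
  steps=[
    {"delta_pos": [0.1, -0.5, 0], "yaw": 0, "jaw": 100},
    {"delta_pos": [0.1, -1.0, 0], "yaw": 0, "jaw": 100},
    {"delta_pos": [0.1, -1.0, 2], "yaw": 0, "jaw": 100},
    {"delta_pos": [0.1, -1.0, 4.5], "yaw": 0, "jaw": 100},
    {"delta_pos": [0.1, -1.0, 6.5], "yaw": 0, "jaw": 100},
    {"delta_pos": [0.1, -1.0, 7.2], "yaw": 0, "jaw": 100},
    {"delta_pos": [0.1, -1.0, 7.2], "yaw": 0, "jaw": 60},
    {"delta_pos": [0.1, -1.0, 7.2], "yaw": 0, "jaw": 20},
  ],
  grip_force=60,
)

```text
clock: 5.5
eef_pos: [552.5, -142.1, 219.1]
tcp_rot: [-3.141, 0.001, -3.039]
contact_force: [-0.9, 0.2, -0.5]
opening: 0.69
grasp_force: 0.0
```

Emit:
play_rows(
  steps=[
    {"delta_pos": [0, 0, 0], "yaw": 0, "jaw": 10},
    {"delta_pos": [0, 0, 0], "yaw": 0, "jaw": 10},
    {"delta_pos": [0, 0, 0], "yaw": 0, "jaw": 10},
    {"delta_pos": [0, 0, 0], "yaw": 0, "jaw": 10},
    {"delta_pos": [0, 0, 0.02], "yaw": 0.05, "jaw": 10},
    {"delta_pos": [0, 0, 0.04], "yaw": 0.15, "jaw": 10},
    {"delta_pos": [0, 0, 0.07], "yaw": 0.27, "jaw": 10},
    {"delta_pos": [0, 0, 0.11], "yaw": 0.39, "jaw": 10},
  ],
)

```text
clock: 6.3
eef_pos: [552.5, -140.3, 218.6]
tcp_rot: [3.139, 0.001, 2.85]
contact_force: [-3.0, 7.8, 8.2]
opening: 0.303
grasp_force: 58.6
```

Emit:
play_rows(
  steps=[
    {"delta_pos": [0, 0, 0.04], "yaw": 0.14, "jaw": 10},
    {"delta_pos": [0, 0, 0.08], "yaw": 0.28, "jaw": 10},
    {"delta_pos": [0, 0, 0.12], "yaw": 0.42, "jaw": 10},
    {"delta_pos": [0, 0, 0.16], "yaw": 0.56, "jaw": 10},
    {"delta_pos": [0, 0, 0.2], "yaw": 0.7, "jaw": 10},
    {"delta_pos": [0, 0, 0.24], "yaw": 0.84, "jaw": 10},
    {"delta_pos": [0, 0, 0.28], "yaw": 0.98, "jaw": 10},
    {"delta_pos": [0, 0, 0.32], "yaw": 1.12, "jaw": 10},
  ],
)

```text
clock: 7.1
eef_pos: [552.6, -140.2, 215.4]
tcp_rot: [3.14, -0.002, 1.729]
contact_force: [-1.4, 8.8, 7.9]
opening: 0.305
grasp_force: 58.7
```

Emit:
play_rows(
  steps=[
    {"delta_pos": [0, 0, 0.04], "yaw": 0.14, "jaw": 10},
    {"delta_pos": [0, 0, 0.08], "yaw": 0.28, "jaw": 10},
    {"delta_pos": [0, 0, 0.12], "yaw": 0.42, "jaw": 10},
    {"delta_pos": [0, 0, 0.16], "yaw": 0.56, "jaw": 10},
    {"delta_pos": [0, 0, 0.2], "yaw": 0.7, "jaw": 10},
    {"delta_pos": [0, 0, 0.24], "yaw": 0.84, "jaw": 10},
    {"delta_pos": [0, 0, 0.28], "yaw": 0.98, "jaw": 10},
    {"delta_pos": [0, 0, 0.32], "yaw": 1.12, "jaw": 10},
  ],
)

```text
clock: 7.9
eef_pos: [552.7, -140.3, 212.2]
tcp_rot: [-3.141, -0.003, 0.609]
contact_force: [-2.4, 8.5, 7.0]
opening: 0.309
grasp_force: 58.7
```

Emit:
play_rows(
  steps=[
    {"delta_pos": [0, 0, 0.04], "yaw": 0.14, "jaw": 10},
    {"delta_pos": [0, 0, 0.08], "yaw": 0.28, "jaw": 10},
    {"delta_pos": [0, 0, 0.12], "yaw": 0.42, "jaw": 10},
    {"delta_pos": [0, 0, 0.14], "yaw": 0.51, "jaw": 10},
    {"delta_pos": [0, 0, 0.14], "yaw": 0.51, "jaw": 10},
    {"delta_pos": [0, 0, 0.14], "yaw": 0.51, "jaw": 10},
    {"delta_pos": [0, 0, 0.14], "yaw": 0.51, "jaw": 100},
    {"delta_pos": [0, 0, 0.14], "yaw": 0.51, "jaw": 100},
  ],
)

```text
clock: 8.7
eef_pos: [552.2, -141.9, 209.9]
tcp_rot: [3.141, -0.001, 0.105]
contact_force: [0.2, -0.4, 0.1]
opening: 0.634
grasp_force: 0.0
```

```bash
python3 -c "
from h import *
go((551.7,-140,290,10))"
```

```text
t 8.70 tcp [ 552.2 -141.9  209.9] yaw 6.0 F [ 0.2 -0.4  0.1] open 0.634 g 0.0 q6 1.21
delta [-0.03, -0.19, -8.01] yaw -0.069
```

Emit:
play_rows(
  steps=[
    {"delta_pos": [0, 0, 0], "yaw": 0, "jaw": 100},
    {"delta_pos": [0, 0, -2], "yaw": 0, "jaw": 100},
    {"delta_pos": [0, 0, -5.5], "yaw": 0, "jaw": 100},
    {"delta_pos": [0, 0, -9], "yaw": -0.12, "jaw": 100},
    {"delta_pos": [0, 0, -10], "yaw": -0.26, "jaw": 100},
    {"delta_pos": [0, 0, -10], "yaw": -0.4, "jaw": 100},
    {"delta_pos": [0, 0, -10], "yaw": -0.54, "jaw": 100},
    {"delta_pos": [0, 0, -10], "yaw": -0.68, "jaw": 100},
  ],
)

```text
clock: 9.5
eef_pos: [551.9, -142.0, 309.6]
tcp_rot: [3.141, 0.0, 0.79]
contact_force: [0.6, -0.5, 0.4]
opening: 1.001
grasp_force: 0.0
```

```bash
python3 -c "
from h import *
go((528,107,300,116.4),(528,107,110,116.4))"
```

```text
t 9.50 tcp [ 551.9 -142.   309.6] yaw 45.3 F [ 0.6 -0.5  0.4] open 1.001 g 0.0 q6 0.53
delta [16.01, -19.22, 0.95] yaw -1.241
delta [16.01, -19.23, 19.95] yaw -1.241
```

Emit:
play_rows(
  steps=[
    {"delta_pos": [2, -2.4, 1], "yaw": -0.14, "jaw": 100},
    {"delta_pos": [4.5, -5.4, 1], "yaw": -0.28, "jaw": 100},
    {"delta_pos": [7, -8.4, 1], "yaw": -0.42, "jaw": 100},
    {"delta_pos": [9.5, -11.4, 2], "yaw": -0.56, "jaw": 100},
    {"delta_pos": [12, -14.4, 4], "yaw": -0.7, "jaw": 100},
    {"delta_pos": [14, -16.8, 7], "yaw": -0.84, "jaw": 100},
    {"delta_pos": [16, -19.2, 10.5], "yaw": -0.98, "jaw": 100},
    {"delta_pos": [16, -19.2, 14.5], "yaw": -1.12, "jaw": 100},
  ],
)

```text
clock: 10.3
eef_pos: [530.0, 110.2, 164.1]
tcp_rot: [3.139, -0.0, 1.913]
contact_force: [0.6, -0.5, -0.2]
opening: 1.0
grasp_force: 0.0
```

Emit:
play_rows(
  steps=[
    {"delta_pos": [0, 0, 3], "yaw": -0.12, "jaw": 100},
    {"delta_pos": [0, 0, 5], "yaw": -0.12, "jaw": 100},
    {"delta_pos": [0, 0, 5], "yaw": -0.12, "jaw": 100},
    {"delta_pos": [0, 0, 5], "yaw": -0.12, "jaw": 100},
    {"delta_pos": [0, 0, 5], "yaw": -0.12, "jaw": 100},
    {"delta_pos": [0, 0, 5], "yaw": -0.12, "jaw": 60},
    {"delta_pos": [0, 0, 5], "yaw": -0.12, "jaw": 60},
    {"delta_pos": [0, 0, 5], "yaw": -0.12, "jaw": 60},
  ],
)

```text
clock: 11.1
eef_pos: [529.9, 107.1, 115.0]
tcp_rot: [3.14, 0.0, 2.025]
contact_force: [-0.1, 0.3, 0.0]
opening: 0.595
grasp_force: 0.0
```

```bash
python3 - <<'E'
from h import *
np.set_printoptions(precision=1,suppress=True)
st()
k=vision.calibration("wrist")
w,d=vision.grab_frame("wrist"); cv2.imwrite("pics/w2.png",w[:,:,::-1]); np.save("w2d.npy",d)
M=k["mtx"];E=k["extrinsics"]
v,u=np.indices(d.shape); a=(u-M[0,2])/M[0,0]; b=(v-M[1,2])/M[1,1]; th=np.hypot(a,b)+1e-9
P=np.stack([a/th*np.tan(th)*d,b/th*np.tan(th)*d,d],-1)@E[:3,:3].T+E[:3,3]
for x in vision.cut_out("wrist","billet"):
    m=x["region"]; Q=P[m&(d>0)]; T=Q[Q[:,2]>19]
    print(x["conf"],x["uv"],len(Q),np.percentile(Q[:,2],[5,50,95]))
    if len(T)>50: print("top",np.median(T[:,2]),cv2.minAreaRect(T[:,:2].astype(np.float32)),T.mean(0))
E
```

```text
t 11.10 tcp [529.9 107.1 115. ] yaw 116.0 F [-0.1  0.3  0. ] open 0.595 g 0.0 q6 -0.26
0.89 [118.7, 146.1] 2319 [ 2.1 22.  23.4]
top 22.40284858867932 ((385.9290771484375, 95.65029907226562), (47.031864166259766, 27.210750579833984), 85.88286590576172) [386.7  96.7  22.4]
0.75 [275.5, 207.7] 2298 [ 6.7 26.4 27.5]
top 26.49792866704351 ((524.9780883789062, 104.96154022216797), (25.97024917602539, 46.876739501953125), 27.485681533813477) [524.2 106.4  26.4]
```

View pics/w2.png

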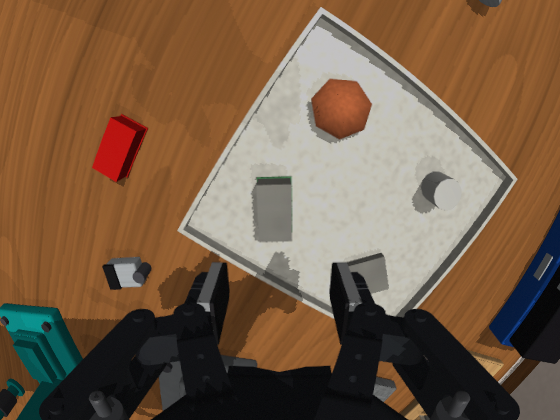

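The view shows the billet at (273,209), with its green slide edge up-image, the red block outside the tray at (120,148), and the rough lump (341,108) clear of the fingers. The measured footprint is 26x47 with its top at 26.5, which fits. Next, grip its front end with 6 mm engagement.

```bash
python3 -c "
from h import *
go((512.3,130.4,60,117.2),(512.3,130.4,16.3,117.2))"
```

```text
t 11.20 tcp [529.6 107.1 114.7] yaw 116.0 F [ 0.3  0.6 -0.7] open 0.600 g 0.0 q6 -0.26
delta [2.85, -0.54, 5.47] yaw -0.021
delta [2.85, -0.54, 9.84] yaw -0.021
```

Emit:
play_rows(
  steps=[
    {"delta_pos": [1.5, -0.3, 2], "yaw": -0.02, "jaw": 60},
    {"delta_pos": [2.85, -0.54, 5], "yaw": -0.02, "jaw": 60},
    {"delta_pos": [2.85, -0.54, 7.5], "yaw": -0.02, "jaw": 60},
    {"delta_pos": [2.85, -0.54, 9.2], "yaw": -0.02, "jaw": 60},
    {"delta_pos": [2.85, -0.54, 9.8], "yaw": -0.02, "jaw": 60},
    {"delta_pos": [2.85, -0.54, 9.8], "yaw": -0.02, "jaw": 60},
    {"delta_pos": [2.85, -0.54, 9.8], "yaw": -0.02, "jaw": 20},
    {"delta_pos": [2.85, -0.54, 9.8], "yaw": -0.02, "jaw": 10},
  ],
  grip_force=90,
)

```text
clock: 12.0
eef_pos: [513.0, 130.5, 17.5]
tcp_rot: [3.14, 0.0, 2.045]
contact_force: [-4.6, 1.1, 18.1]
opening: 0.279
grasp_force: 51.1
```

Emit:
play_rows(
  steps=[
    {"delta_pos": [0, 0, 0], "yaw": 0, "jaw": 10},
    {"delta_pos": [0, 0, 0], "yaw": 0, "jaw": 10},
    {"delta_pos": [0, 0, 0], "yaw": 0, "jaw": 10},
    {"delta_pos": [0, 0, -0.5], "yaw": 0, "jaw": 10},
    {"delta_pos": [0, 0, -1], "yaw": 0, "jaw": 10},
    {"delta_pos": [0, 0, -2], "yaw": 0, "jaw": 10},
    {"delta_pos": [0, 0, -3.5], "yaw": 0, "jaw": 10},
    {"delta_pos": [0, 0, -5], "yaw": 0, "jaw": 10},
  ],
)

```text
clock: 12.8
eef_pos: [512.1, 130.4, 67.5]
tcp_rot: [3.142, 0.0, 2.045]
contact_force: [0.4, 0.2, -1.3]
opening: 0.241
grasp_force: 88.3
```

```bash
cat >> h.py <<'E'
def wcloud(d,k):
    M=k["mtx"];E=k["extrinsics"]
    v,u=np.indices(d.shape); a=(u-M[0,2])/M[0,0]; b=(v-M[1,2])/M[1,1]; th=np.hypot(a,b)+1e-9
    return np.stack([a/th*np.tan(th)*d,b/th*np.tan(th)*d,d],-1)@E[:3,:3].T+E[:3,3]
E
python3 - <<'E'
from h import *
np.set_printoptions(precision=1,suppress=True)
s=st(); R=Ro.from_euler("xyz",s["tcp_rot"]).as_matrix()
k=vision.calibration("wrist"); w,d=vision.grab_frame("wrist"); cv2.imwrite("pics/w3.png",w[:,:,::-1])
P=(wcloud(d,k)-s["eef_pos"])@R
for x in vision.cut_out("wrist","billet"):
    Q=P[x["region"]&(d>0)]; print(x["conf"],x["uv"],len(Q),"toolframe min",np.percentile(Q,2,0),"max",np.percentile(Q,98,0),"med",np.median(Q,0))
    T=Q[Q[:,2]<np.percentile(Q[:,2],70)]; A=np.c_[T[:,:2],np.ones(len(T))]; print(" z slope x,y",np.linalg.lstsq(A,T[:,2],rcond=None)[0])
for c in("scene","side"):
    p,_=vision.grab_frame(c); cv2.imwrite(f"pics/{c}3.png",p[:,:,::-1])
E
```

```text
t 12.80 tcp [512.1 130.4  67.5] yaw 117.2 F [ 0.4  0.2 -1.3] open 0.241 g 88.3 q6 -0.23
0.84 [98.6, 193.4] 3211 toolframe min [   1.4 -148.8   43.9] max [  51.9 -106.6   67.2] med [  29.4 -123.5   45.6]
 z slope x,y [-0.   0.  50.4]
0.7 [278.7, 312.9] 3819 toolframe min [-50.1 -13.1  -9.1] max [-4.   9.6 11.9] med [-19.5  -2.1  -7.7]
 z slope x,y [-0.   0.  -8.5]
```

View pics/w3.png

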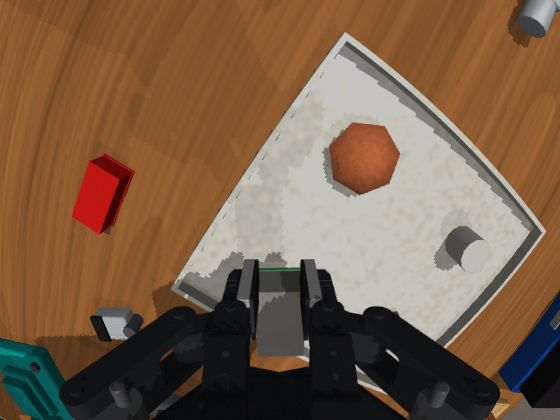

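The wrist view shows the billet held level between the pads at (280,315). It engages 7 mm, and its centre is 27 mm behind the tool axis with its bottom 13 mm below the TCP. Now to the front of the press.

```bash
sed -i 's/AX=np.array(\[551.7/AX=np.array([552./' h.py; python3 -c "
from h import *
a=pf(-130,0); b=pf(-85,0)
go((*a,110,106.7),(*a,61,106.7),(*b,61,106.7))"
```

```text
t 13.00 tcp [512.5 130.4  66.8] yaw 117.2 F [-0.1  0.  -1.1] open 0.240 g 88.3 q6 -0.23
delta [-13.08, -6.46, -4.32] yaw 0.183
delta [-13.08, -6.47, 0.58] yaw 0.183
delta [-17.51, -7.28, 0.58] yaw 0.183
```

Emit:
play_rows(
  steps=[
    {"delta_pos": [0, 0, -2], "yaw": 0, "jaw": 10},
    {"delta_pos": [-1.5, -0.7, -4], "yaw": 0.02, "jaw": 10},
    {"delta_pos": [-4, -2, -4.3], "yaw": 0.06, "jaw": 10},
    {"delta_pos": [-7, -3.5, -4.3], "yaw": 0.1, "jaw": 10},
    {"delta_pos": [-10, -5, -4.3], "yaw": 0.14, "jaw": 10},
    {"delta_pos": [-12, -6, -4.3], "yaw": 0.183, "jaw": 10},
    {"delta_pos": [-13.1, -6.5, -4.3], "yaw": 0.183, "jaw": 10},
    {"delta_pos": [-13.1, -6.5, -4.3], "yaw": 0.183, "jaw": 10},
  ],
)

```text
clock: 13.8
eef_pos: [513.9, -16.8, 108.9]
tcp_rot: [-3.141, -0.0, 1.861]
contact_force: [0.2, 0.1, -0.6]
opening: 0.239
grasp_force: 88.4
```

```bash
python3 - <<'E'
from h import *
np.set_printoptions(precision=1,suppress=True)
s=st(); print("press frame", (s["eef_pos"][:2]-AX)@PX,(s["eef_pos"][:2]-AX)@PY)
for c in("scene","side"):
    p,d=vision.grab_frame(c); cv2.imwrite(f"pics/{c}4.png",p[:,:,::-1])
    P=cloud(c,d); Q=P.reshape(-1,3); B=np.c_[(Q[:,:2]-AX)@PX,(Q[:,:2]-AX)@PY,Q[:,2]]
    T=B[(abs(B[:,2]-45)<3)&(abs(B[:,0])<40)&(abs(B[:,1])<30)]; print(c,"table",len(T),np.percentile(T,[1,99],0),np.median(T[:,2]))
    H=B[(abs(B[:,2]-180)<5)&(B[:,0]>25)&(B[:,0]<90)&(abs(B[:,1])<40)]
    print(" head",len(H),np.percentile(H,[1,99],0))
    for lo,hi in((68,76),(76,84),(90,140)):
        F=B[(B[:,2]>lo)&(B[:,2]<hi)&(np.hypot(B[:,0],B[:,1])<20)]; print(" foot",lo,hi,len(F),np.percentile(F,[2,98],0).tolist() if len(F) else "")
k=vision.calibration("wrist"); w,d=vision.grab_frame("wrist"); cv2.imwrite("pics/w4.png",w[:,:,::-1])
E
python3 -c "
from h import *
a=pf(-130,0); b=pf(-85,0);c=pf(-65,0)
go((*a,61,106.7),(*b,61,106.7),(*c,61,106.7))"
```

```text
t 13.80 tcp [513.9 -16.8 108.9] yaw 106.6 F [ 0.2  0.1 -0.6] open 0.239 g 88.4 q6 -0.33
press frame -128.94025747406965 -1.1099141272589754
scene table 154 [[-30.1 -18.1  42. ]
 [ 29.9  21.2  47.6]] 44.85151406758678
 head 230 [[ 32.4 -20.  175.5]
 [ 83.5  23.8 184.1]]
 foot 68 76 10 [[-12.392794064827676, -1.1505967560905612, 70.10571526808263], [8.297388909600702, 12.925809943078114, 75.1652572397695]]
 foot 76 84 20 [[-11.47878067378416, -6.455998223804592, 76.33906633064775], [9.893365207965822, 12.922879223640326, 79.35309949816163]]
 foot 90 140 53 [[-10.875480815945583, -3.897351938979701, 92.12501292421659], [6.978508649246995, 12.056036047227632, 120.04000646824396]]
side table 444 [[-29.3 -22.2  42.2]
 [ 29.3  16.8  46.9]] 44.427491849204216
 head 830 [[ 25.8 -24.8 175.4]
 [ 84.5  19.5 181.6]]
 foot 68 76 41 [[-12.123425151319982, -14.4747489019862, 69.74890590954067], [12.038388377892492, 8.800370950254191, 75.79459668174748]]
 foot 76 84 43 [[-8.841896251272917, -12.948853202306536, 76.08256299655574], [11.770861474058908, 3.3017174238742077, 80.67813301307753]]
 foot 90 140 128 [[-8.10908607757589, -13.233070706922495, 91.02632647446076], [11.018939071143489, 2.4730140478938316, 119.49555985635406]]
t 13.95 tcp [514.  -15.  109.1] yaw 106.7 F [-0.3 -0.5 -1. ] open 0.240 g 88.4 q6 -0.32
delta [-0.06, 0.05, 4.81] yaw 0.0
delta [-4.56, 0.05, 4.81] yaw 0.0
delta [-6.56, 0.05, 4.81] yaw 0.0
```

Emit:
play_rows(
  steps=[
    {"delta_pos": [0, 0.05, 2], "yaw": 0, "jaw": 10},
    {"delta_pos": [-0.5, 0.05, 4], "yaw": 0, "jaw": 10},
    {"delta_pos": [-2, 0.05, 4.9], "yaw": 0, "jaw": 10},
    {"delta_pos": [-3.5, 0.05, 4.95], "yaw": 0, "jaw": 10},
    {"delta_pos": [-5, 0.05, 4.95], "yaw": 0, "jaw": 10},
    {"delta_pos": [-6, 0.05, 4.95], "yaw": 0, "jaw": 10},
    {"delta_pos": [-6.3, 0.05, 4.95], "yaw": 0, "jaw": 10},
    {"delta_pos": [-6.3, 0.05, 4.95], "yaw": 0, "jaw": 10},
  ],
)

```text
clock: 14.75
eef_pos: [533.1, -76.8, 60.4]
tcp_rot: [3.141, 0.0, 1.861]
contact_force: [-0.7, -0.5, -1.5]
opening: 0.24
grasp_force: 88.4
```

```bash
python3 -c "
from h import *
b=pf(-60,0);c=pf(-57,0)
go((*b,59.3,106.7),(*c,59.3,106.7))"
```

```text
t 14.75 tcp [533.1 -76.8  60.4] yaw 106.6 F [-0.7 -0.5 -1.5] open 0.240 g 88.4 q6 -0.44
delta [-0.6, -0.0, 0.11] yaw -0.002
delta [-0.9, -0.0, 0.11] yaw -0.002
```

No contact so far at D=66. I'll creep in from there.

Emit:
play_rows(
  steps=[
    {"delta_pos": [-0.1, 0, 0.1], "yaw": 0, "jaw": 10},
    {"delta_pos": [-0.2, 0, 0.1], "yaw": 0, "jaw": 10},
    {"delta_pos": [-0.3, 0, 0.1], "yaw": 0, "jaw": 10},
    {"delta_pos": [-0.4, 0, 0.1], "yaw": 0, "jaw": 10},
    {"delta_pos": [-0.5, 0, 0.1], "yaw": 0, "jaw": 10},
    {"delta_pos": [-0.6, 0, 0.1], "yaw": 0, "jaw": 10},
    {"delta_pos": [-0.6, 0, 0.1], "yaw": 0, "jaw": 10},
    {"delta_pos": [-0.6, 0, 0.1], "yaw": 0, "jaw": 10},
  ],
)

```text
clock: 15.55
eef_pos: [534.5, -81.9, 58.9]
tcp_rot: [3.141, 0.0, 1.862]
contact_force: [-0.2, -0.7, -0.2]
opening: 0.241
grasp_force: 88.5
```

Emit:
play_rows(
  steps=[
    {"delta_pos": [-0.05, 0, 0], "yaw": 0, "jaw": 10},
    {"delta_pos": [-0.1, 0, 0], "yaw": 0, "jaw": 10},
    {"delta_pos": [-0.15, 0, 0], "yaw": 0, "jaw": 10},
    {"delta_pos": [-0.2, 0, 0], "yaw": 0, "jaw": 10},
    {"delta_pos": [-0.25, 0, 0], "yaw": 0, "jaw": 10},
    {"delta_pos": [-0.25, 0, 0], "yaw": 0, "jaw": 10},
    {"delta_pos": [-0.25, 0, 0], "yaw": 0, "jaw": 10},
    {"delta_pos": [-0.25, 0, 0], "yaw": 0, "jaw": 10},
  ],
)

```text
clock: 16.35
eef_pos: [535.1, -84.3, 58.9]
tcp_rot: [-3.142, 0.0, 1.862]
contact_force: [-0.4, 0.2, -0.2]
opening: 0.242
grasp_force: 88.6
```

```bash
python3 - <<'E'
from h import *
s=st(); print("press frame", (s["eef_pos"][:2]-AX)@PX,(s["eef_pos"][:2]-AX)@PY)
p,d=vision.grab_frame("side"); cv2.imwrite("pics/side5.png",cv2.resize(p[200:380,230:430],None,fx=3.2,fy=3.2,interpolation=cv2.INTER_CUBIC)[:,:,::-1])
E
```

```text
t 16.35 tcp [535.1 -84.3  58.9] yaw 106.7 F [-0.4  0.2 -0.2] open 0.242 g 88.6 q6 -0.45
press frame -58.248652235057634 -0.154842711974582
```

View pics/side5.png

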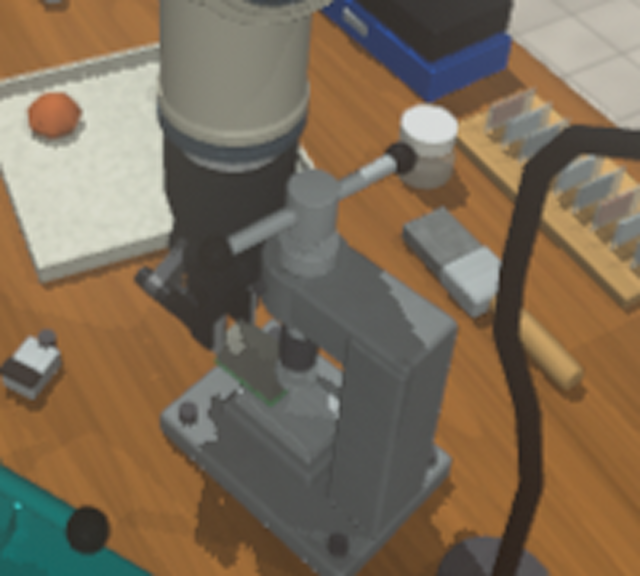

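The picture shows the billet's back end over the front of the table at (260,370), reaching towards the foot, with the gripper clear of the head. I'll creep 2.5 mm more and then lower.

Emit:
play_rows(
  steps=[
    {"delta_pos": [-0.05, 0, 0], "yaw": 0, "jaw": 10},
    {"delta_pos": [-0.1, 0, 0], "yaw": 0, "jaw": 10},
    {"delta_pos": [-0.15, 0, 0], "yaw": 0, "jaw": 10},
    {"delta_pos": [-0.2, 0, 0], "yaw": 0, "jaw": 10},
    {"delta_pos": [-0.25, 0, 0], "yaw": 0, "jaw": 10},
    {"delta_pos": [-0.25, 0, 0], "yaw": 0, "jaw": 10},
    {"delta_pos": [-0.25, 0, 0], "yaw": 0, "jaw": 10},
    {"delta_pos": [-0.25, 0, 0], "yaw": 0, "jaw": 10},
  ],
)

```text
clock: 17.2
eef_pos: [535.9, -86.6, 58.9]
tcp_rot: [3.141, 0.0, 1.862]
contact_force: [-0.1, 1.2, 1.3]
opening: 0.241
grasp_force: 88.7
```

Emit:
play_rows(
  steps=[
    {"delta_pos": [0, 0, 0.03], "yaw": 0, "jaw": 10},
    {"delta_pos": [0, 0, 0.06], "yaw": 0, "jaw": 10},
    {"delta_pos": [0, 0, 0.09], "yaw": 0, "jaw": 10},
    {"delta_pos": [0, 0, 0.09], "yaw": 0, "jaw": 10},
    {"delta_pos": [0, 0, 0.09], "yaw": 0, "jaw": 10},
    {"delta_pos": [0, 0, 0.09], "yaw": 0, "jaw": 10},
    {"delta_pos": [0, 0, 0.09], "yaw": 0, "jaw": 10},
    {"delta_pos": [0, 0, 0.09], "yaw": 0, "jaw": 10},
  ],
)

```text
clock: 18.0
eef_pos: [535.8, -86.2, 58.2]
tcp_rot: [3.142, -0.001, 1.862]
contact_force: [-1.0, 3.8, 5.6]
opening: 0.243
grasp_force: 89.9
```

Light contact with the table (5.6 N up). Release gently.

Emit:
play_rows(
  steps=[
    {"delta_pos": [0, 0, 0], "yaw": 0, "jaw": 28},
    {"delta_pos": [0, 0, 0], "yaw": 0, "jaw": 32},
    {"delta_pos": [0, 0, 0], "yaw": 0, "jaw": 36},
    {"delta_pos": [0, 0, 0], "yaw": 0, "jaw": 40},
    {"delta_pos": [0, 0, 0], "yaw": 0, "jaw": 46},
    {"delta_pos": [0, 0, 0], "yaw": 0, "jaw": 52},
    {"delta_pos": [0, 0, 0], "yaw": 0, "jaw": 60},
    {"delta_pos": [0, 0, 0], "yaw": 0, "jaw": 60},
  ],
)

```text
clock: 18.8
eef_pos: [535.8, -86.6, 58.0]
tcp_rot: [-3.142, 0.0, 1.862]
contact_force: [1.0, -0.3, -0.7]
opening: 0.603
grasp_force: 0.0
```

```bash
cat >> h.py <<'E'
def bil(cams=("scene","side")):
    """billet pose in the press frame from the top-face points (z 60..74) near the press front"""
    for c in cams:
        p,d=vision.grab_frame(c); P=cloud(c,d)
        for x in vision.cut_out(c,"billet"):
            Q=P[x["region"]&(d>0)]; B=np.c_[(Q[:,:2]-AX)@PX,(Q[:,:2]-AX)@PY,Q[:,2]]
            if np.hypot(*np.median(B[:,:2],0))>80: continue
            T=B[(B[:,2]>58)&(B[:,2]<80)]
            rc=cv2.minAreaRect(T[:,:2].astype(np.float32)) if len(T)>10 else None
            print(c,round(x["conf"],2),np.round(x["uv"]),len(Q),"lo",np.round(np.percentile(B,3,0),1),"hi",np.round(np.percentile(B,97,0),1),"top rect",rc,"zmed",np.round(np.median(T[:,2]),1) if len(T) else"")
E
python3 - <<'E'
from h import *
s=st(); bil()
for c in("side","scene"):
    p,d=vision.grab_frame(c); cv2.imwrite(f"pics/{c}6.png",p[:,:,::-1])
E
```

```text
t 18.80 tcp [535.8 -86.6  58. ] yaw 106.7 F [ 1.  -0.3 -0.7] open 0.603 g 0.0 q6 -0.45
```

Emit:
play_rows(
  steps=[
    {"delta_pos": [0, 0, -0.2], "yaw": 0, "jaw": 60},
    {"delta_pos": [1, 0, -0.4], "yaw": 0, "jaw": 60},
    {"delta_pos": [3, 0, -0.4], "yaw": 0, "jaw": 60},
    {"delta_pos": [6, 0, -0.4], "yaw": 0, "jaw": 80},
    {"delta_pos": [9, 0, -0.4], "yaw": 0, "jaw": 100},
    {"delta_pos": [12, 0, -1], "yaw": 0, "jaw": 100},
    {"delta_pos": [13, 0, -3], "yaw": 0.05, "jaw": 100},
    {"delta_pos": [13, 0, -4], "yaw": 0.15, "jaw": 100},
  ],
)

```text
clock: 19.9
eef_pos: [498.0, 40.0, 99.1]
tcp_rot: [3.141, -0.0, 1.712]
contact_force: [-0.1, 0.2, 0.6]
opening: 1.001
grasp_force: 0.0
```

```bash
python3 - <<'E'
from h import *
s=st(); bil()
im=[]
for c,(u,v) in(("scene",(225,195)),("side",(320,310))):
    p,d=vision.grab_frame(c); im.append(cv2.resize(p[v-60:v+60,u-60:u+60],None,fx=3.3,fy=3.3,interpolation=cv2.INTER_CUBIC))
cv2.imwrite("pics/p7.png",np.hstack(im)[:,:,::-1])
E
```

```text
t 19.90 tcp [498.   40.   99.1] yaw 98.1 F [-0.1  0.2  0.6] open 1.001 g 0.0 q6 -0.06
scene 0.75 [235. 204.] 154 lo [-50.6 -11.8  47.5] hi [-8.9 14.6 70.4] top rect ((-29.925655364990234, 1.2431659698486328), (43.69468688964844, 28.22159767150879), 2.516263723373413) zmed 66.2
side 0.62 [311. 309.] 368 lo [-54.1 -15.7  20.2] hi [-5.2 24.4 68.2] top rect ((-27.823354721069336, -2.2495927810668945), (27.130664825439453, 47.2481803894043), 89.76609802246094) zmed 66.2
```

View pics/p7.png

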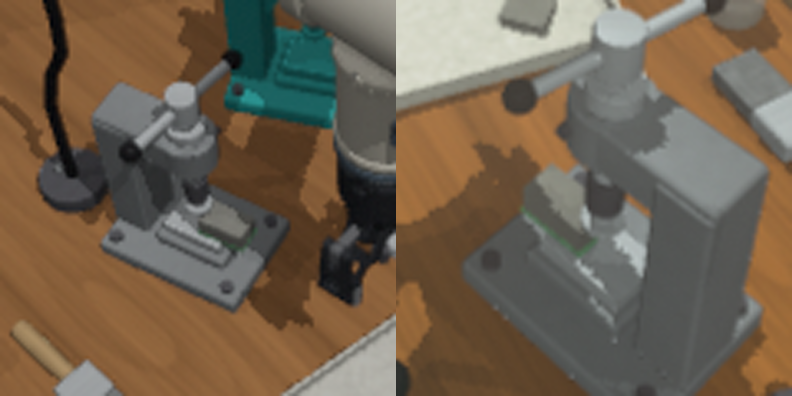

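The billet stands level and straight on the front of the table (scene crop (228,225), side crop (560,205)). Its centre is about 29 mm in front of the axis, at lateral 0. Next, turn the gripper and push it in with the back of an open finger.

```bash
python3 -c "
from h import *
a=pf(-128,0)
go((*a,90,196.7),(*a,24,196.7))"
```

```text
t 20.20 tcp [498.1  37.8  97.5] yaw 98.2 F [-1.   0.2  0.1] open 1.003 g 0.0 q6 -0.07
delta [-5.71, 0.91, 0.74] yaw -1.72
delta [-5.71, 0.92, 7.34] yaw -1.72
```

Emit:
play_rows(
  steps=[
    {"delta_pos": [0, 0, 0], "yaw": -0.14, "jaw": 100},
    {"delta_pos": [0, 0, 0], "yaw": -0.28, "jaw": 100},
    {"delta_pos": [0, 0, 0], "yaw": -0.42, "jaw": 100},
    {"delta_pos": [0, 0, 0], "yaw": -0.56, "jaw": 100},
    {"delta_pos": [0, 0, 0], "yaw": -0.7, "jaw": 100},
    {"delta_pos": [-1, 0.2, 0], "yaw": -0.84, "jaw": 100},
    {"delta_pos": [-2, 0.4, 0], "yaw": -0.98, "jaw": 100},
    {"delta_pos": [-3, 0.5, 0], "yaw": -1.12, "jaw": 100},
  ],
)

```text
clock: 21.0
eef_pos: [507.4, 8.3, 97.2]
tcp_rot: [-3.141, -0.001, 2.839]
contact_force: [-0.1, -0.1, -0.1]
opening: 1.0
grasp_force: 0.0
```

Emit:
play_rows(
  steps=[
    {"delta_pos": [0, 0, 0], "yaw": -0.14, "jaw": 100},
    {"delta_pos": [0, 0, 0], "yaw": -0.28, "jaw": 100},
    {"delta_pos": [0, 0, 0], "yaw": -0.42, "jaw": 100},
    {"delta_pos": [0, 0, 0], "yaw": -0.56, "jaw": 100},
    {"delta_pos": [0, 0, 0], "yaw": -0.6, "jaw": 100},
    {"delta_pos": [0, 0, 0], "yaw": -0.6, "jaw": 100},
    {"delta_pos": [0, 0, 0], "yaw": -0.6, "jaw": 100},
    {"delta_pos": [0, 0, 0], "yaw": -0.6, "jaw": 100},
  ],
)

```text
clock: 21.8
eef_pos: [507.5, 8.8, 97.7]
tcp_rot: [3.141, -0.001, -2.852]
contact_force: [0.1, -0.0, -0.8]
opening: 1.001
grasp_force: 0.0
```

```bash
python3 -c "
from h import *
a=pf(-122,0)
go((*a,60,196.7),(*a,24,196.7))"
```

```text
t 21.80 tcp [507.5   8.8  97.7] yaw -163.4 F [ 0.1 -0.  -0.8] open 1.001 g 0.0 q6 -1.85
delta [0.01, -3.33, 3.77] yaw -0.002
delta [0.01, -3.33, 7.37] yaw -0.002
```

Emit:
play_rows(
  steps=[
    {"delta_pos": [0, 0, 2], "yaw": 0, "jaw": 100},
    {"delta_pos": [0, 0, 5], "yaw": 0, "jaw": 100},
    {"delta_pos": [0, -0.5, 7], "yaw": 0, "jaw": 100},
    {"delta_pos": [0, -1.5, 7.4], "yaw": 0, "jaw": 100},
    {"delta_pos": [0, -2.5, 7.4], "yaw": 0, "jaw": 100},
    {"delta_pos": [0, -3.3, 7.4], "yaw": 0, "jaw": 100},
    {"delta_pos": [0, -3.3, 7.4], "yaw": 0, "jaw": 100},
    {"delta_pos": [0, -3.3, 7.4], "yaw": 0, "jaw": 100},
  ],
)

```text
clock: 22.6
eef_pos: [517.8, -23.1, 24.8]
tcp_rot: [-3.141, 0.001, -2.852]
contact_force: [-0.2, 0.4, -0.5]
opening: 1.003
grasp_force: 0.0
```

Emit:
play_rows(
  steps=[
    {"delta_pos": [0, -0.4, 0], "yaw": 0, "jaw": 100},
    {"delta_pos": [0, -0.8, 0], "yaw": 0, "jaw": 100},
    {"delta_pos": [0, -1.2, 0], "yaw": 0, "jaw": 100},
    {"delta_pos": [0, -1.5, 0], "yaw": 0, "jaw": 100},
    {"delta_pos": [0, -1.8, 0], "yaw": 0, "jaw": 100},
    {"delta_pos": [0, -2.1, 0], "yaw": 0, "jaw": 100},
    {"delta_pos": [0, -2.4, 0], "yaw": 0, "jaw": 100},
    {"delta_pos": [0, -2.4, 0], "yaw": 0, "jaw": 100},
  ],
)

```text
clock: 23.4
eef_pos: [524.1, -46.0, 24.0]
tcp_rot: [-3.141, 0.0, -2.852]
contact_force: [-0.4, -0.2, 0.5]
opening: 1.002
grasp_force: 0.0
```

```bash
python3 - <<'E'
from h import *
s=st(); print("press frame", (s["eef_pos"][:2]-AX)@PX,(s["eef_pos"][:2]-AX)@PY)
bil(("scene","side"))
E
```

```text
t 23.40 tcp [524.1 -46.   24. ] yaw -163.4 F [-0.4 -0.2  0.5] open 1.002 g 0.0 q6 -1.95
press frame -98.0009148940186 0.31608782792180545
scene 0.49 [229. 204.] 93 lo [-41.3   2.8  44.3] hi [ 0.5 14.3 78.3] top rect ((-20.442995071411133, 7.677196025848389), (13.439323425292969, 41.268524169921875), 89.15234375) zmed 66.5
side 0.79 [314. 317.] 288 lo [-40.1 -16.4  45.3] hi [ 4.3  3.4 68.3] top rect ((-18.31615447998047, -5.134111404418945), (23.7907772064209, 45.91720962524414), 86.33116149902344) zmed 66.1
```

Pushing works: the centre is now at −18, as predicted. I'll continue to D≈89.

Emit:
play_rows(
  steps=[
    {"delta_pos": [0, -0.2, 0], "yaw": 0, "jaw": 100},
    {"delta_pos": [0, -0.4, 0], "yaw": 0, "jaw": 100},
    {"delta_pos": [0, -0.6, 0], "yaw": 0, "jaw": 100},
    {"delta_pos": [0, -0.7, 0], "yaw": 0, "jaw": 100},
    {"delta_pos": [0, -0.8, 0], "yaw": 0, "jaw": 100},
    {"delta_pos": [0, -0.85, 0], "yaw": 0, "jaw": 100},
    {"delta_pos": [0, -0.9, 0], "yaw": 0, "jaw": 100},
    {"delta_pos": [0, -0.9, 0], "yaw": 0, "jaw": 100},
  ],
)

```text
clock: 24.4
eef_pos: [526.6, -54.4, 24.0]
tcp_rot: [-3.142, 0.0, -2.851]
contact_force: [-0.2, 0.9, 0.4]
opening: 1.001
grasp_force: 0.1
```

Emit:
play_rows(
  steps=[
    {"delta_pos": [0, -0.05, 0], "yaw": 0, "jaw": 100},
    {"delta_pos": [0, -0.1, 0], "yaw": 0, "jaw": 100},
    {"delta_pos": [0, -0.15, 0], "yaw": 0, "jaw": 100},
    {"delta_pos": [0, -0.15, 0], "yaw": 0, "jaw": 100},
    {"delta_pos": [0, -0.15, 0], "yaw": 0, "jaw": 100},
    {"delta_pos": [0, -0.15, 0], "yaw": 0, "jaw": 100},
    {"delta_pos": [0, -0.15, 0], "yaw": 0, "jaw": 100},
    {"delta_pos": [0, -0.15, 0], "yaw": 0, "jaw": 100},
  ],
)

```text
clock: 25.2
eef_pos: [527.0, -55.8, 24.0]
tcp_rot: [-3.142, -0.0, -2.851]
contact_force: [0.5, -0.1, 0.1]
opening: 1.0
grasp_force: 0.0
```

```bash
python3 - <<'E'
from h import *
s=st(); print("press frame", (s["eef_pos"][:2]-AX)@PX,(s["eef_pos"][:2]-AX)@PY)
bil(("side","scene"))
E
```

```text
t 25.20 tcp [527.  -55.8  24. ] yaw -163.4 F [ 0.5 -0.1  0.1] open 1.000 g 0.0 q6 -1.97
press frame -87.85423751659903 0.28246112182162697
side 0.56 [318. 320.] 314 lo [-29.2 -16.6  44.9] hi [15.   6.6 68.7] top rect ((-7.979467391967773, -5.525568008422852), (46.83928680419922, 26.555261611938477), 3.0964622497558594) zmed 65.8
scene 0.27 [216. 193.] 2231 lo [-62.3 -27.8   5.4] hi [ 80.2  56.1 230.3] top rect ((36.820735931396484, 14.988588333129883), (57.79856872558594, 74.04931640625), 63.769927978515625) zmed 70.3
```

Emit:
play_rows(
  steps=[
    {"delta_pos": [0, -0.05, 0], "yaw": 0, "jaw": 100},
    {"delta_pos": [0, -0.1, 0], "yaw": 0, "jaw": 100},
    {"delta_pos": [0, -0.15, 0], "yaw": 0, "jaw": 100},
    {"delta_pos": [0, -0.2, 0], "yaw": 0, "jaw": 100},
    {"delta_pos": [0, -0.2, 0], "yaw": 0, "jaw": 100},
    {"delta_pos": [0, -0.2, 0], "yaw": 0, "jaw": 100},
    {"delta_pos": [0, -0.2, 0], "yaw": 0, "jaw": 100},
    {"delta_pos": [0, -0.2, 0], "yaw": 0, "jaw": 100},
  ],
)

```text
clock: 26.2
eef_pos: [527.6, -57.7, 24.0]
tcp_rot: [-3.142, 0.0, -2.851]
contact_force: [0.7, 0.1, -0.6]
opening: 0.997
grasp_force: 0.0
```

Still free at D=85.9. A little more.

Emit:
play_rows(
  steps=[
    {"delta_pos": [0, -0.04, 0], "yaw": 0, "jaw": 100},
    {"delta_pos": [0, -0.08, 0], "yaw": 0, "jaw": 100},
    {"delta_pos": [0, -0.12, 0], "yaw": 0, "jaw": 100},
    {"delta_pos": [0, -0.15, 0], "yaw": 0, "jaw": 100},
    {"delta_pos": [0, -0.15, 0], "yaw": 0, "jaw": 100},
    {"delta_pos": [0, -0.15, 0], "yaw": 0, "jaw": 100},
    {"delta_pos": [0, -0.15, 0], "yaw": 0, "jaw": 100},
    {"delta_pos": [0, -0.15, 0], "yaw": 0, "jaw": 100},
  ],
)

```text
clock: 27.0
eef_pos: [527.8, -58.7, 23.9]
tcp_rot: [3.141, -0.0, -2.851]
contact_force: [-0.6, 4.7, 1.6]
opening: 0.999
grasp_force: 2.7
```

```bash
python3 - <<'E'
from h import *
s=st(); print("press frame", (s["eef_pos"][:2]-AX)@PX,(s["eef_pos"][:2]-AX)@PY)
bil(("side",))
E
```

```text
t 27.00 tcp [527.8 -58.7  23.9] yaw -163.4 F [-0.6  4.7  1.6] open 0.999 g 2.7 q6 -1.98
press frame -84.79326141053484 0.18844988108945368
side 0.54 [319. 320.] 291 lo [-26.  -16.2  46. ] hi [17.7  7.9 68.3] top rect ((-5.168617248535156, -2.898191452026367), (46.08378601074219, 26.97522735595703), 1.8725939989089966) zmed 65.9
side 0.48 [328. 265.] 656 lo [-13.8 -67.6 205. ] hi [ 16.6  57.6 233.1] top rect None zmed
```

Contact at D=84.8 with the billet's centre about 5 mm short, inside 7 mm but with a thin margin. I'll back off 1 mm, lift 2.5 mm so the tapered tip clears the table edge, and push again.

Emit:
play_rows(
  steps=[
    {"delta_pos": [0, 0.1, 0], "yaw": 0, "jaw": 100},
    {"delta_pos": [0, 0.1, -0.15], "yaw": 0, "jaw": 100},
    {"delta_pos": [0, 0.1, -0.25], "yaw": 0, "jaw": 100},
    {"delta_pos": [0, 0.05, -0.25], "yaw": 0, "jaw": 100},
    {"delta_pos": [0, 0, -0.25], "yaw": 0, "jaw": 100},
    {"delta_pos": [0, -0.05, -0.25], "yaw": 0, "jaw": 100},
    {"delta_pos": [0, -0.1, -0.25], "yaw": 0, "jaw": 100},
    {"delta_pos": [0, -0.1, -0.25], "yaw": 0, "jaw": 100},
  ],
)

```text
clock: 27.9
eef_pos: [527.8, -58.8, 26.6]
tcp_rot: [3.14, -0.001, -2.852]
contact_force: [-2.5, 12.9, 3.7]
opening: 0.999
grasp_force: 6.4
```

The stop is the foot's sleeve. Retreat and measure the placing.

Emit:
play_rows(
  steps=[
    {"delta_pos": [0, 0.5, 0.1], "yaw": 0, "jaw": 100},
    {"delta_pos": [0, 2, 0.1], "yaw": 0, "jaw": 100},
    {"delta_pos": [0, 5, 0.1], "yaw": 0, "jaw": 100},
    {"delta_pos": [0, 8, 0], "yaw": 0, "jaw": 100},
    {"delta_pos": [0, 9.5, -2], "yaw": 0, "jaw": 100},
    {"delta_pos": [0, 10, -6], "yaw": 0, "jaw": 100},
    {"delta_pos": [0, 10, -10], "yaw": 0, "jaw": 100},
    {"delta_pos": [0, 10, -14], "yaw": 0, "jaw": 100},
  ],
)

```text
clock: 28.7
eef_pos: [498.9, 36.6, 167.8]
tcp_rot: [-3.141, -0.001, -2.851]
contact_force: [0.5, -0.3, 0.8]
opening: 1.003
grasp_force: 0.0
```

```bash
python3 - <<'E'
from h import *
np.set_printoptions(precision=1,suppress=True)
s=st()
for i in range(2): bil()
for c in("scene","side"):
    p,d=vision.grab_frame(c); Q=cloud(c,d).reshape(-1,3); B=np.c_[(Q[:,:2]-AX)@PX,(Q[:,:2]-AX)@PY,Q[:,2]]
    T=B[(abs(B[:,2]-44.7)<2)&(abs(B[:,0])<40)&(abs(B[:,1])<30)]
    N=B[(abs(B[:,2]-66.7)<2.5)&(B[:,0]>-40)&(B[:,0]<45)&(abs(B[:,1])<22)]
    print(c,"table",np.percentile(T[:,:2],[1,99],0).tolist(),"top",len(N),np.percentile(N[:,:2],[1,99],0).tolist())
    b,h=np.histogram(N[:,0],bins=np.arange(-40,46,2)); print(dict(zip(h.astype(int).tolist(),b.tolist())))
im=[]
for c,(u,v) in(("scene",(225,200)),("side",(320,315))):
    p,d=vision.grab_frame(c); im.append(cv2.resize(p[v-40:v+40,u-40:u+40],None,fx=5,fy=5,interpolation=cv2.INTER_CUBIC))
cv2.imwrite("pics/p8.png",np.hstack(im)[:,:,::-1])
E
```

```text
t 28.70 tcp [498.9  36.6 167.8] yaw -163.3 F [ 0.5 -0.3  0.8] open 1.003 g 0.0 q6 -1.79
scene 0.5 [227. 203.] 132 lo [-28.8  -8.9  44.9] hi [18.2 14.  73.3] top rect ((-5.807554244995117, 0.920598030090332), (46.111061096191406, 26.477567672729492), 0.032570112496614456) zmed 66.0
side 0.64 [319. 320.] 323 lo [-26.9 -16.5  45.8] hi [17.6  7.9 68.6] top rect ((-5.0440216064453125, -2.7071752548217773), (46.54837417602539, 27.247879028320312), 1.3166508674621582) zmed 65.8
scene 0.7 [231. 202.] 139 lo [-29.  -13.4  42.4] hi [16.3 14.4 72.9] top rect ((-5.558538436889648, 0.5562629699707031), (28.540298461914062, 46.960205078125), 88.42073822021484) zmed 66.6
side 0.73 [317. 321.] 329 lo [-27.2 -16.4  45. ] hi [17.7  7.2 68. ] top rect ((-5.764659881591797, -3.315275192260742), (26.35542106628418, 47.69084167480469), 89.16436767578125) zmed 65.9
scene table [[-30.403452867335314, -13.342493609179893], [30.03245757948692, 22.614413644848778]] top 57 [[-28.53772443998716, -13.413104425468795], [16.417012980709348, 13.848530803196226]]
{-40: 0, -38: 0, -36: 0, -34: 0, -32: 0, -30: 3, -28: 3, -26: 5, -24: 7, -22: 4, -20: 1, -18: 5, -16: 3, -14: 5, -12: 4, -10: 2, -8: 1, -6: 1, -4: 2, -2: 1, 0: 1, 2: 1, 4: 1, 6: 0, 8: 1, 10: 1, 12: 1, 14: 2, 16: 2, 18: 0, 20: 0, 22: 0, 24: 0, 26: 0, 28: 0, 30: 0, 32: 0, 34: 0, 36: 0, 38: 0, 40: 0, 42: 0}
side table [[-28.7469126551203, -22.439598789345197], [29.87480892980924, 15.807986165551878]] top 157 [[-28.641470544111588, -16.01941953089885], [17.602496790063455, 10.15360274460744]]
{-40: 0, -38: 0, -36: 0, -34: 0, -32: 0, -30: 4, -28: 11, -26: 10, -24: 12, -22: 6, -20: 9, -18: 6, -16: 6, -14: 5, -12: 3, -10: 2, -8: 4, -6: 2, -4: 2, -2: 3, 0: 1, 2: 4, 4: 3, 6: 5, 8: 8, 10: 9, 12: 15, 14: 11, 16: 16, 18: 0, 20: 0, 22: 0, 24: 0, 26: 0, 28: 0, 30: 0, 32: 0, 34: 0, 36: 0, 38: 0, 40: 0, 42: 0}
```

View pics/p8.png

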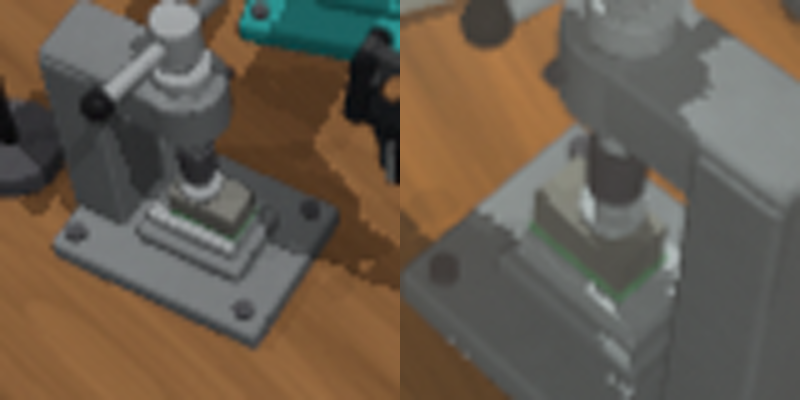

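The billet sits flat and square under the foot (scene crop (210,205), side crop (600,225)). Its centre is about 5.4 mm in front of the axis and laterally central relative to the table edges, inside the 7 mm. Now I'll wind it down.

```bash
python3 -c "
from h import *
go((498.9,36.6,285,186.1),(552.2,-140,285,186.1),(552.2,-140,209.5,186.1))"
```

```text
t 29.30 tcp [499.3  35.7 165.7] yaw -163.4 F [-0.3  0.8 -0.5] open 1.001 g 0.0 q6 -1.79
delta [0.03, 0.1, -11.93] yaw 0.184
delta [-0.03, -18.35, -11.94] yaw 0.184
delta [-0.04, -18.35, -4.39] yaw 0.184
```

Emit:
play_rows(
  steps=[
    {"delta_pos": [0, 0, -4], "yaw": 0.05, "jaw": 100},
    {"delta_pos": [0, 0, -8.5], "yaw": 0.1, "jaw": 100},
    {"delta_pos": [0, -0.5, -12], "yaw": 0.184, "jaw": 100},
    {"delta_pos": [0, -4, -12], "yaw": 0.184, "jaw": 100},
    {"delta_pos": [0, -8, -12], "yaw": 0.184, "jaw": 100},
    {"delta_pos": [0, -12, -12], "yaw": 0.184, "jaw": 100},
    {"delta_pos": [0, -16, -12], "yaw": 0.184, "jaw": 100},
    {"delta_pos": [0, -18.3, -12], "yaw": 0.184, "jaw": 100},
  ],
)

```text
clock: 30.1
eef_pos: [552.5, -142.3, 286.0]
tcp_rot: [-3.141, -0.0, -3.037]
contact_force: [0.7, 0.8, 0.6]
opening: 1.002
grasp_force: 0.0
```

```bash
python3 - <<'E'
from h import *
go((552.2,-140,285,186.1),(552.2,-140,209.5,186.1))
E
```

```text
t 30.10 tcp [ 552.5 -142.3  286. ] yaw -174.0 F [0.7 0.8 0.6] open 1.002 g 0.0 q6 -1.93
delta [0.0, 0.23, 0.1] yaw -0.002
delta [0.0, 0.23, 7.65] yaw -0.002
```

Emit:
play_rows(
  steps=[
    {"delta_pos": [0, 0, 1.5], "yaw": 0, "jaw": 100},
    {"delta_pos": [0, 0, 4], "yaw": 0, "jaw": 100},
    {"delta_pos": [0, 0, 6.5], "yaw": 0, "jaw": 100},
    {"delta_pos": [0, 0, 7.6], "yaw": 0, "jaw": 80},
    {"delta_pos": [0, 0, 7.6], "yaw": 0, "jaw": 40},
    {"delta_pos": [0, 0, 7.6], "yaw": 0, "jaw": 10},
    {"delta_pos": [0, 0, 7.6], "yaw": 0, "jaw": 10},
    {"delta_pos": [0, 0, 7.6], "yaw": 0, "jaw": 10},
  ],
  grip_force=70,
)

```text
clock: 30.9
eef_pos: [553.0, -140.1, 212.1]
tcp_rot: [-3.14, 0.002, -3.035]
contact_force: [-1.2, -1.6, 4.8]
opening: 0.299
grasp_force: 68.6
```

Emit:
play_rows(
  steps=[
    {"delta_pos": [0, 0, 0], "yaw": 0, "jaw": 10},
    {"delta_pos": [0, 0, 0], "yaw": 0, "jaw": 10},
    {"delta_pos": [0, 0, 0.02], "yaw": 0.06, "jaw": 10},
    {"delta_pos": [0, 0, 0.05], "yaw": 0.18, "jaw": 10},
    {"delta_pos": [0, 0, 0.09], "yaw": 0.32, "jaw": 10},
    {"delta_pos": [0, 0, 0.13], "yaw": 0.46, "jaw": 10},
    {"delta_pos": [0, 0, 0.17], "yaw": 0.6, "jaw": 10},
    {"delta_pos": [0, 0, 0.21], "yaw": 0.74, "jaw": 10},
  ],
)

```text
clock: 31.7
eef_pos: [552.9, -140.4, 209.9]
tcp_rot: [3.142, 0.003, 2.502]
contact_force: [-0.6, -3.8, 6.3]
opening: 0.301
grasp_force: 68.8
```

Emit:
play_rows(
  steps=[
    {"delta_pos": [0, 0, 0.04], "yaw": 0.14, "jaw": 10},
    {"delta_pos": [0, 0, 0.08], "yaw": 0.28, "jaw": 10},
    {"delta_pos": [0, 0, 0.12], "yaw": 0.42, "jaw": 10},
    {"delta_pos": [0, 0, 0.16], "yaw": 0.56, "jaw": 10},
    {"delta_pos": [0, 0, 0.2], "yaw": 0.7, "jaw": 10},
    {"delta_pos": [0, 0, 0.24], "yaw": 0.84, "jaw": 10},
    {"delta_pos": [0, 0, 0.28], "yaw": 0.98, "jaw": 10},
    {"delta_pos": [0, 0, 0.32], "yaw": 1.12, "jaw": 10},
  ],
)

```text
clock: 32.5
eef_pos: [552.5, -140.5, 206.8]
tcp_rot: [3.14, 0.002, 1.383]
contact_force: [-3.2, -4.2, 7.5]
opening: 0.3
grasp_force: 68.9
```

```bash
python3 - <<'E'
from h import *
s=st(); print(s["wrist_torque"])
E
```

```text
t 32.50 tcp [ 552.5 -140.5  206.8] yaw 79.2 F [-3.2 -4.2  7.5] open 0.300 g 68.9 q6 -0.06
[-0.6562721   0.68540831  0.18643396]
```

Emit:
play_rows(
  steps=[
    {"delta_pos": [0, 0, 0.04], "yaw": 0.13, "jaw": 10},
    {"delta_pos": [0, 0, 0.08], "yaw": 0.26, "jaw": 10},
    {"delta_pos": [0, 0, 0.12], "yaw": 0.39, "jaw": 10},
    {"delta_pos": [0, 0, 0.15], "yaw": 0.52, "jaw": 10},
    {"delta_pos": [0, 0, 0.19], "yaw": 0.65, "jaw": 10},
    {"delta_pos": [0, 0, 0.22], "yaw": 0.77, "jaw": 10},
    {"delta_pos": [0, 0, 0.24], "yaw": 0.85, "jaw": 10},
    {"delta_pos": [0, 0, 0.24], "yaw": 0.85, "jaw": 10},
  ],
)

```text
clock: 33.3
eef_pos: [552.3, -140.3, 204.4]
tcp_rot: [3.14, -0.0, 0.535]
contact_force: [-4.4, -3.2, 8.5]
opening: 0.299
grasp_force: 69.0
```

```bash
python3 - <<'E'
from h import *
s=st(); print(s["wrist_torque"])
E
```

```text
t 33.30 tcp [ 552.3 -140.3  204.4] yaw 30.7 F [-4.4 -3.2  8.5] open 0.299 g 69.0 q6 0.79
[-0.45344971  0.63635068 -0.0537484 ]
```

Emit:
play_rows(
  steps=[
    {"delta_pos": [0, 0, 0.01], "yaw": 0.04, "jaw": 10},
    {"delta_pos": [0, 0, 0.02], "yaw": 0.08, "jaw": 10},
    {"delta_pos": [0, 0, 0.03], "yaw": 0.12, "jaw": 10},
    {"delta_pos": [0, 0, 0.04], "yaw": 0.16, "jaw": 10},
    {"delta_pos": [0, 0, 0.05], "yaw": 0.2, "jaw": 10},
    {"delta_pos": [0, 0, 0.06], "yaw": 0.22, "jaw": 10},
    {"delta_pos": [0, 0, 0.06], "yaw": 0.22, "jaw": 10},
    {"delta_pos": [0, 0, 0.06], "yaw": 0.22, "jaw": 10},
  ],
)

```text
clock: 34.1
eef_pos: [552.2, -140.2, 203.8]
tcp_rot: [3.14, -0.001, 0.318]
contact_force: [-4.2, -3.7, 8.5]
opening: 0.303
grasp_force: 69.0
```

```bash
python3 - <<'E'
from h import *
s=st(); print(s["wrist_torque"])
E
```

```text
t 34.10 tcp [ 552.2 -140.2  203.8] yaw 18.2 F [-4.2 -3.7  8.5] open 0.303 g 69.0 q6 1.00
[-0.41976595  0.67729818  0.01969154]
```

Emit:
play_rows(
  steps=[
    {"delta_pos": [0, 0, 0.01], "yaw": 0.04, "jaw": 10},
    {"delta_pos": [0, 0, 0.02], "yaw": 0.08, "jaw": 10},
    {"delta_pos": [0, 0, 0.03], "yaw": 0.12, "jaw": 10},
    {"delta_pos": [0, 0, 0.04], "yaw": 0.16, "jaw": 10},
    {"delta_pos": [0, 0, 0.05], "yaw": 0.2, "jaw": 10},
    {"delta_pos": [0, 0, 0.06], "yaw": 0.24, "jaw": 10},
    {"delta_pos": [0, 0, 0.06], "yaw": 0.28, "jaw": 10},
    {"delta_pos": [0, 0, 0.06], "yaw": 0.32, "jaw": 10},
  ],
)

```text
clock: 34.9
eef_pos: [553.9, -140.2, 203.3]
tcp_rot: [3.14, -0.005, -0.002]
contact_force: [2.2, -2.9, 4.6]
opening: 0.301
grasp_force: 69.7
```

```bash
python3 - <<'E'
from h import *
np.set_printoptions(precision=2,suppress=True)
s=st(); print(s["wrist_torque"])
# bar direction seen from the side / scene
for c in("scene","side"):
    p,d=vision.grab_frame(c); Q=cloud(c,d).reshape(-1,3); B=np.c_[(Q[:,:2]-AX)@PX,(Q[:,:2]-AX)@PY,Q[:,2]]
    rr=np.hypot(B[:,0],B[:,1]); o=B[(rr>45)&(rr<75)&(B[:,2]>200)&(B[:,2]<222)]
    if len(o)>5:
        m=np.arctan2(o[:,1],o[:,0]); print(c,len(o),"bar deg press",np.degrees(np.angle(np.mean(np.exp(2j*m)))/2),"z",np.percentile(o[:,2],[50,95]))
E
```

```text
t 34.90 tcp [ 553.9 -140.2  203.3] yaw -0.1 F [ 2.2 -2.9  4.6] open 0.301 g 69.7 q6 1.32
[-0.39 -0.47  1.16]
scene 73 bar deg press 82.11347309454887 z [215.56 219.27]
side 130 bar deg press 84.09255017890155 z [214.5 218.5]
```

The torque jumped to 1.2 N m and the ball tops are at 219 (bar axis 210), so the handle is at its stop. Let go and rise.

Emit:
play_rows(
  steps=[
    {"delta_pos": [0, 0, 0], "yaw": -0.05, "jaw": 10},
    {"delta_pos": [0, 0, 0], "yaw": -0.05, "jaw": 40},
    {"delta_pos": [0, 0, 0], "yaw": -0.05, "jaw": 70},
    {"delta_pos": [0, 0, 0], "yaw": -0.05, "jaw": 100},
    {"delta_pos": [0, 0, 0], "yaw": -0.05, "jaw": 100},
    {"delta_pos": [0, 0, 0], "yaw": -0.05, "jaw": 100},
    {"delta_pos": [0, 0, -2], "yaw": -0.05, "jaw": 100},
    {"delta_pos": [0, 0, -5], "yaw": -0.05, "jaw": 100},
  ],
)

```text
clock: 35.8
eef_pos: [550.7, -139.2, 250.3]
tcp_rot: [-3.14, 0.004, 0.048]
contact_force: [0.6, -0.2, -0.1]
opening: 1.006
grasp_force: 0.0
```

Emit:
play_rows(
  steps=[
    {"delta_pos": [0, 0, -3], "yaw": 0, "jaw": 100},
    {"delta_pos": [0, 0, -6], "yaw": 0, "jaw": 100},
    {"delta_pos": [-1, 0, -8], "yaw": 0, "jaw": 100},
    {"delta_pos": [-4, 0, -8], "yaw": 0, "jaw": 100},
    {"delta_pos": [-8, 0, -8], "yaw": 0, "jaw": 100},
    {"delta_pos": [-12, 0, -8], "yaw": 0, "jaw": 100},
    {"delta_pos": [-13, 0, -8], "yaw": 0, "jaw": 100},
    {"delta_pos": [-13, 0, -8], "yaw": 0, "jaw": 100},
  ],
)

```text
clock: 36.6
eef_pos: [421.4, -145.9, 332.0]
tcp_rot: [3.141, -0.001, 0.047]
contact_force: [0.3, -0.6, 0.8]
opening: 1.002
grasp_force: 0.0
```

```bash
python3 - <<'E'
from h import *
np.set_printoptions(precision=2,suppress=True)
s=st()
for i in range(2): bil()
for c in("scene","side"):
    p,d=vision.grab_frame(c); Q=cloud(c,d).reshape(-1,3); B=np.c_[(Q[:,:2]-AX)@PX,(Q[:,:2]-AX)@PY,Q[:,2]]
    rr=np.hypot(B[:,0],B[:,1]); o=B[(rr>45)&(rr<75)&(B[:,2]>200)&(B[:,2]<235)]
    m=np.arctan2(o[:,1],o[:,0]); h=B[(rr<9)&(B[:,2]>200)&(B[:,2]<260)]
    print(c,len(o),"bar deg press",np.degrees(np.angle(np.mean(np.exp(2j*m)))/2),"hub top",len(h),np.median(h[:,2]))
    N=B[(abs(B[:,2]-66.7)<2.5)&(B[:,0]>-40)&(B[:,0]<45)&(abs(B[:,1])<22)]; print(" top x",np.percentile(N[:,:2],[1,99],0).tolist())
E
```

```text
t 36.60 tcp [ 421.4 -145.9  332. ] yaw 2.7 F [ 0.3 -0.6  0.8] open 1.002 g 0.0 q6 1.19
side 0.63 [320. 322.] 302 lo [-26.7 -16.2  44.8] hi [17.8  7.3 68.2] top rect ((-4.942682266235352, -3.463099479675293), (26.048398971557617, 46.62373733520508), 89.302734375) zmed 65.7
scene 0.49 [230. 204.] 115 lo [-29.3 -11.1  44.8] hi [16.  14.2 69.8] top rect ((-5.72503662109375, 0.9925956726074219), (48.13560485839844, 28.289926528930664), 1.882755160331726) zmed 66.8
side 0.69 [319. 320.] 316 lo [-27.6 -16.3  45.3] hi [17.6  8.5 70.8] top rect ((-5.455907821655273, -3.9006824493408203), (25.909744262695312, 46.96085739135742), 88.8360366821289) zmed 66.0
scene 87 bar deg press 83.27440563940756 hub top 28 224.42632632514102
 top x [[-28.258513368013876, -12.910756580000344], [16.683505178667353, 13.815032357703634]]
side 224 bar deg press 83.40097358833835 hub top 64 223.81587116585357
 top x [[-28.581948951806492, -16.066676951571118], [17.571343250887004, 9.846223074810952]]
```

The hub top is at 224 mm, which puts the handle at its stop. The billet hasn't moved and sits square, and the arm is clear. Handing in.

```bash
python3 -c "
from rig import r
print(r.sign_off())"
```

```text
the job is handed in; nothing more can be done
None
```

The job is handed in, with no verdict shown: the billet is slide down and square on the press table, about 5.4 mm forward of centre (limit 7 mm), the T-handle is wound to its stop (foot travel not read directly), and the arm is clear of everything.

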